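# Set the stop screw to the setting block

### The arm

A 6-joint arm with a two-finger parallel gripper is mounted at the origin on the work surface. World frame = base frame: x ahead of the robot, y to its left, z up, the work surface at z = 0. Lengths are in m, angles in rad, forces in N, time in s.
With the tool pointing down it reaches from about 0.4 to 0.825 m from the base axis. Payload 7 kg.
Tool frame: the origin (TCP) lies at the very end of the fingers, on their centre line; the grasp point (between the pads) lies 19 mm behind it; z points along the fingers, y is the direction in which the jaws open and shut (so a half turn about z gives the same grasp; the last joint's range is limited). The gripper opens to 88 mm and grips with 3 to 60 N. Pads are 19 mm wide; open, the fingers measure 130 mm over their backs; the gripper's body (78 mm by 193 mm) begins 47 mm behind the grasp point.
Start: joints at [1.587, 0.359, 0.012, 0, -1.224, -0.288], TCP at [0.181, 0.65, 0.205] pointing down, gripper open.
Joint ranges: [-3.07, 3.07], [-1.43, 2.12], [-1.02, 1.25], [-3.03, 1.67], [-3.05, -0], [-3.03, 3.03]. Speed limits (rad/s): [2.39, 2.39, 3.01, 3.14, 3.14, 3.14].

### API

Orientations are given as [roll, pitch, yaw] about the fixed x, y, z axes, in that order (R = Rz(yaw) Ry(pitch) Rx(roll)).
In Python, from station import arm gives the robot as it stands.
- The arm moves only by the shell command python3 -m inch 'ROWS' [FORCE]. ROWS is text: rows parted by semicolons, each of 7 numbers parted by spaces: the closure, from 0 (fully open) to 1 (shut), then the shift along the tool's x, y, z each as a share of 300 mm, from -1 to 1, then the turn, a rotation vector about the tool's x, y, z each as a share of 60 degrees, from -1 to 1. In form: grip tx ty tz rx ry rz; .... A call has 1 to 12 rows; each row is the pose to reach, as a shift and turn from the pose commanded when the call began, along the tool's axes at that moment; what a row does not reach only later rows make up. A row lasts 1/10 s, in which the tool goes at most 50 mm and 8.59 degrees, less where a joint would pass 70% of its speed; a pose out of reach is approached as far as the arm can. A call with a number of a shift or a turn outside -1 to 1 is refused whole. A call with a gripper value outside its range is refused whole. The fingers move at their own pace and stop on an object; FORCE is the grip in N (left out, the last holds). Time passes only in rows, so rows that repeat a pose let the fingers close. It gives the time, the measured TCP pose, the force and the opening at its end, in the units of the state.
- arm.get_state(): the state, without advancing time (a new reading comes with each control period).
- arm.grab_frame(name): name is "side" or "top"; returns a dict with "img" (420x560x3 uint8, red, green, blue), "range_z" (420x560 float32, m along the optical axis (not along the pixel's ray), 0 where there is no reading), "fx", "fy", "cx", "cy" (pixels), "extrinsics" (4x4, takes a point from world to camera coordinates). Camera axes: x right, y up, looking along -z (the intrinsics and any distortion apply to the point x, -y, -z); pixel columns grow to the right and rows downward; lengths in m; the calibration is good to about 2 mm. A picture is of the moment at which its call begins.
- arm.job_done(): hands the job in, once; it reports no verdict.
The state is a dict: "t": time; "q": joint angles; "qd": joint speeds; "joint_efforts": joint torques, N m; "eef_pos": TCP position; "ee_rot": TCP orientation; "force": force on the tool from outside, world axes, zero at the start; "moment": the same for the moment, N m; "width": finger opening in m.
Only numpy, scipy, OpenCV 4.12 (cv2) and the standard library are available. Lean on these libraries where they do the work, as an engineer would, in place of code of your own. Each camera call takes 0.05 s, during which the arm holds its last target.

### The job

First slide the setting block along its channel under the stop screw until it is fully home against the column. Then take the square driver out of its wooden stand, seat it in the socket of the stop screw and turn the screw down, gently, with the driver until the block just drags beneath it: lightly nipped (a few newtons), neither loose nor jammed. Leave the block in there and the driver standing in the screw, let go of everything, and do not disturb the other things on the bench.

Things in the scene. Friction and masses are not known exactly. Their poses are not given: they have to be found in the camera images.
- frame: the stop frame, fixed to the bench: steel base, green column and bridge. Origin: underside of the base on the stop screw's axis; x runs along the channel from its open end to the column, z up. Base 15 mm thick, x -165 to +80 mm, 80 mm wide. Channel 33 mm wide between two rails 9 mm high (to x +40). Column face (the end stop) at x +45
- bridge (a point): centre of the bridge's underside on the screw's axis, 72 mm above the bench. The bridge is 46 mm wide, 25 mm thick, x -18 to +75 mm in the frame; the upright stop screw passes through it. Below it the screw ends in a flat steel foot of 28 mm diameter and 6 mm height, backed by a stiff spring (16 N per mm), that meets the block
- screw: the stop screw: square steel head 28 x 28 x 24 mm with a square socket 13 mm wide, 20 mm deep, mouth chamfered 2 mm. Origin: centre of the mouth, about 126 mm above the bench; z up, x, y along the socket's sides (start within 0.3 rad of the frame's). Clockwise from above sends it down, 2 mm per radian; it stays where left. Free turning takes 0.05 N m. Turn it with the driver, not the fingers
- screw_foot (a point): point on the screw's axis 74 mm below the mouth. The foot's own height is set anew each time, unmeasured: with the block home it stands 2.2 to 5 mm above it, 1.1 to 2.5 rad from touching; then each radian adds about 25 N. Per newton the turning moment rises 3 mN m and a driver held at one height is dragged down 0.2 to 0.4 N more. Over 25 N spoils the block; aim at 6 N, 2 to 12 N is just dragging
- block: the setting block: aluminium bar 125 mm long (x), 30 wide, 25 high, 0.27 kg, lying in the channel. Origin: centre of its underside, axes as the frame's. Starts drawn 60 to 80 mm out; home, its inner end touches the column and its origin is at x -17.5 mm in the frame. Friction about 0.6: nipped with F newtons it takes about 1.2 F plus 1.6 N to slide it
- lug (a point): middle of the block's upright lug (16 mm along x, 22 mm across, rising 32 mm above the bar's top), 41 mm above the block's underside and 54.5 mm from its middle towards its outer (-x) end. Good for gripping across, pushing and pulling
- driver: the square driver, 116 mm long, 0.13 kg, upright in its stand. Origin: centre of the bit's end face at the bottom, z up. Square bit 11 mm wide, 26 mm long; round shank 14 mm thick up to 56 mm; square wooden handle 24 mm wide from 56 to 116 mm, sides parallel to the bit's (x and y). Seated, the bit's end lies 20 mm below the socket's mouth and the driver stands by itself, leaning a few degrees
- stand: the driver's stand: wooden block 70 x 130 x 40 mm fixed to the bench, origin at the centre of its underside. The driver stands in its middle hole (17 mm round, bottom 12 mm above the bench): lift it 30 mm to clear. Short pins up to 70 mm above the bench near the block's two ends. It stands left or right of the frame
- cup: brass cup, 64 mm wide, 52 mm high; a bystander: origin at its underside or centre, leave it alone
- collar: brass ring, 54 mm wide, 22 mm high; a bystander: origin at its underside or centre, leave it alone
- candlestick: brass candlestick, 76 mm wide, 118 mm high; a bystander: origin at its underside or centre, leave it alone
- hammer: hammer lying down, 260 mm long; a bystander: origin at its underside or centre, leave it alone
- wrench: wrench lying down, 180 mm long; a bystander: origin at its underside or centre, leave it alone
- jar: amber glass jar, 68 mm wide, 85 mm high; a bystander: origin at its underside or centre, leave it alone
Things that resemble listed ones, but are neither listed nor needed, are in the scene too. What is shaped like the driver but white is not meant. There is more than one size of the block; the one meant has the size given above.

How it is judged:
On the way, in this order (a step that is already met when the one before it is completed fails the run):
1. the setting block is home under the screw: within 3 mm of the column (x of block in the frame of frame above -0.0205 m and z of block in the frame of frame below 0.018 m), for 0.2 s.
2. the driver is seated in the screw's socket, at least 14 mm deep (horizontal distance between driver and screw below 0.005 m and z of driver in the frame of screw below -0.014 m), for 0.2 s.
At the end, for the whole second after the job is handed in: The screw's foot presses on the setting block with 2 to 12 N; the block lies in the channel within 10 mm of the column; the driver stands at least 9 mm deep in the screw's socket, leaning less than 0.2 rad; all is released and at rest (contact force between screw and block between 2 and 12 N and x of block in the frame of frame above -0.0275 m and z of block in the frame of frame below 0.018 m and horizontal distance between driver and screw below 0.005 m and z of driver in the frame of screw below -0.009 m and angle between driver's own z axis and vertical below 0.2 rad and linear speed of driver below 0.02 m/s and linear speed of block below 0.01 m/s); the robot touches nothing.
It fails at once if the screw pressed on the block with more than 25 N (contact force between screw and block above 25 N).
It fails at once if the fingers handled the screw itself (contact force between the fingers and screw above 3 N).
It fails at once if another thing on the bench was shifted more than 25 mm (distance of any of cup, collar, candlestick, hammer, wrench, jar from where it was at the start of the episode above 0.025 m).
It also fails if it takes over 70 s, if anything falls off the work surface, if the arm or the gripper's body presses on something with over 40 N, if the wrist force passes 120 N, or if a joint passes its speed limit or range.

## Working session

There is one attempt and no reset: what is moved stays moved. The work goes in short steps, Python scripts to look and compute and a shell command to move; the robot and the scene stay as the last step left them, time stands still between calls to the robot, and variables do not carry over. Pictures are saved under pics/ and viewed, and the job is handed in when it is done.

```bash
ls; mkdir -p pics
python3 - <<'E'
from station import arm
import cv2,numpy as np
s=arm.get_state();print({k:np.round(v,4).tolist() for k,v in s.items()})
for n in("side","top"):
    f=arm.grab_frame(n);cv2.imwrite(f"pics/{n}0.png",f["img"][:,:,::-1]);np.savez(f"{n}0.npz",**f)
    print(n,f["fx"],f["fy"],f["cx"],f["cy"],np.round(f["extrinsics"],4).tolist(),[k for k in f])
E
```

```text
pics
{'t': 0.0, 'q': [1.5871, 0.3594, 0.0111, -0.0003, -1.2241, -0.2881], 'qd': [-0.0002, 0.0013, 0.0012, -0.0014, -0.001, 0.0013], 'joint_efforts': [-0.0015, -58.2713, 29.3063, 6.9973, 0.0068, -0.0002], 'eef_pos': [0.1811, 0.6497, 0.2039], 'ee_rot': [3.14, -0.0001, -0.2719], 'force': [0.3565, -0.3528, -0.3058], 'moment': [-0.0307, 0.0979, -0.0249], 'width': 0.0875}
side 508.37550667071605 508.37550667071605 288.63768164391337 213.44991400222085 [[-0.9237, -0.3832, -0.0006, 0.5124], [0.2626, -0.6342, 0.7272, -0.2015], [-0.2791, 0.6715, 0.6864, -0.9873], [0.0, 0.0, 0.0, 1.0]] ['img', 'range_z', 'fx', 'fy', 'cx', 'cy', 'extrinsics']
top 437.51521332374955 437.51521332374955 279.41030609841766 211.57253894448317 [[0.018, -0.9998, 0.0011, 0.0156], [0.9832, 0.0179, 0.1819, -0.5593], [-0.1818, -0.0021, 0.9833, -0.973], [0.0, 0.0, 0.0, 1.0]] ['img', 'range_z', 'fx', 'fy', 'cx', 'cy', 'extrinsics']
```

View pics/side0.png

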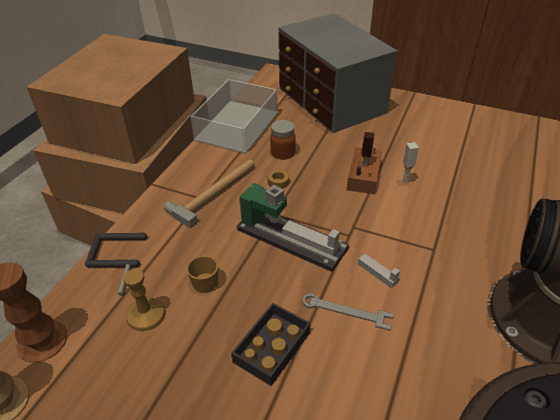

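View pics/top0.png

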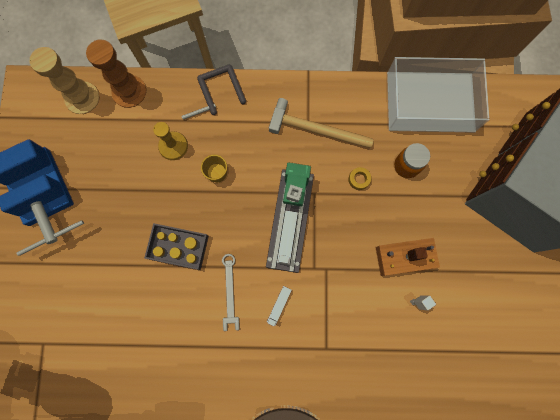

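The side view shows the frame at about (290,230), with its green column at (262,205). The stand with the dark-handled driver is at (366,165), and the white decoy driver is at (410,160).

In the top view:
- **Driver candidates:** dark driver at (418,255) in the stand, or the white one at (425,303), which is excluded by its colour.
- **Block candidates:** the bar in the channel at (288,235), or the small loose bar at (280,306).

I'll choose the dark driver and the bar in the channel, then check both in close crops.

```bash
cat > h.py <<'E'
import numpy as np,cv2
def load(n): return dict(np.load(n))
def proj(f,P):
    P=np.atleast_2d(P);E=f["extrinsics"];c=P@E[:3,:3].T+E[:3,3]
    d=-c[:,2]
    return np.c_[f["cx"]+f["fx"]*c[:,0]/d, f["cy"]-f["fy"]*c[:,1]/d]
def ray(f,u,v):
    E=f["extrinsics"];R=E[:3,:3];o=-R.T@E[:3,3]
    d=R.T@np.array([(u-f["cx"])/f["fx"],-(v-f["cy"])/f["fy"],-1.0]);return o,d
def plane(f,u,v,z):
    o,d=ray(f,u,v);return o+d*(z-o[2])/d[2]
def deep(f,u,v):
    o,d=ray(f,u,v);return o+d*float(f["range_z"][int(round(v)),int(round(u))])
def tri(f1,p1,f2,p2):
    o1,d1=ray(f1,*p1);o2,d2=ray(f2,*p2)
    A=np.c_[d1,-d2];t=np.linalg.lstsq(A,o2-o1,rcond=None)[0]
    a=o1+t[0]*d1;b=o2+t[1]*d2
    return (a+b)/2,np.linalg.norm(a-b)
E
python3 - <<'E'
from h import *
t=load("top0.npz");s=load("side0.npz")
def crop(f,x0,y0,w,h,k,n):
    c=f["img"][y0:y0+h,x0:x0+w,::-1];cv2.imwrite(n,cv2.resize(c,None,fx=k,fy=k,interpolation=cv2.INTER_CUBIC))
crop(t,250,150,80,125,4.8,"pics/a1.png")
crop(t,370,220,80,100,5,"pics/a2.png")
crop(s,230,175,125,95,6,"pics/a3.png")
crop(s,340,125,90,75,7,"pics/a4.png")
E
```

```text
(no output)
```

View pics/a1.png

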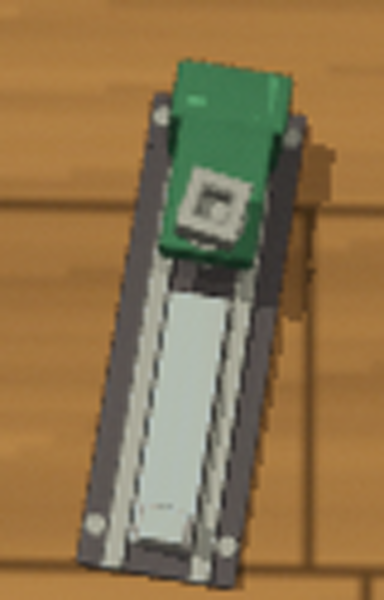

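View pics/a2.png

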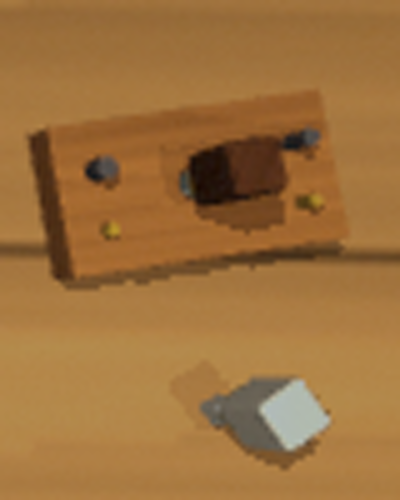

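View pics/a3.png

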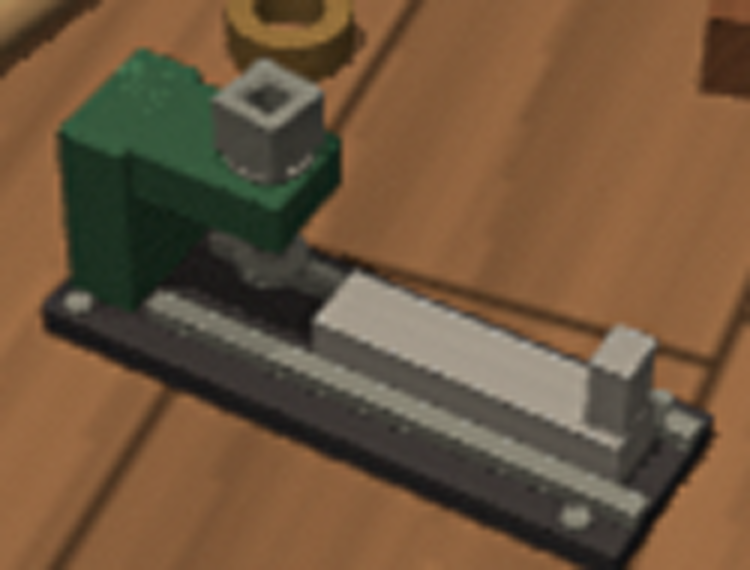

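View pics/a4.png

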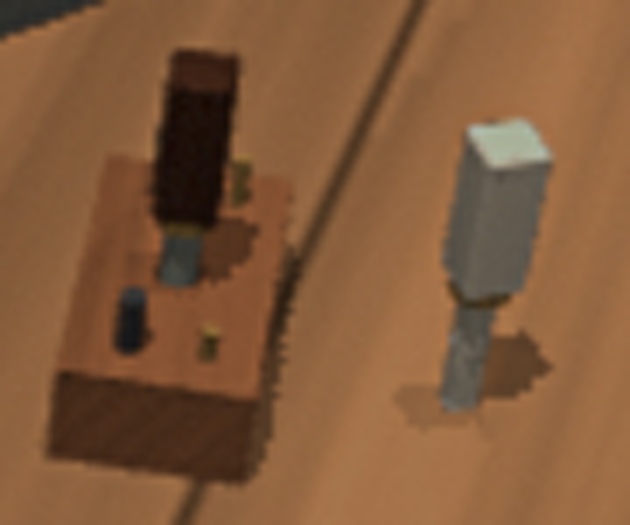

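The crops show the bar in the channel with its lug and the dark driver in the stand, so both choices hold. Next I measure the points, using the depth as a cross-check.

```bash
cat >> h.py <<'E'
def cloud(f):
    h,w=f["range_z"].shape;u,v=np.meshgrid(np.arange(w),np.arange(h))
    E=f["extrinsics"];R=E[:3,:3];o=-R.T@E[:3,3];z=f["range_z"]
    c=np.stack([(u-f["cx"])/f["fx"]*z,-(v-f["cy"])/f["fy"]*z,-z],-1)
    P=c@R+o; P[z==0]=np.nan
    return P
def rect(P,n=""):
    r=cv2.minAreaRect(P[:,:2].astype(np.float32)*1000);b=cv2.boxPoints(r)
    print(n,len(P),"ctr",np.round(r[0],1),"size",np.round(r[1],1),"ang",round(r[2],2),"zmed",round(float(np.median(P[:,2]))*1000,1));return r
E
python3 - <<'E'
from h import *
for n in("top","side"):
    f=load(n+"0.npz");P=cloud(f);hsv=cv2.cvtColor(f["img"],cv2.COLOR_RGB2HSV)
    z=P[...,2];print(n,"bench z",np.nanmedian(z))
    x,y=P[...,0],P[...,1]
    # frame region by seed point
    c=deep(f,*( (288,235) if n=="top" else (310,238)));print("seed block",c)
    near=(np.hypot(x-c[0],y-c[1])<0.2)
    def big(m,nm):
        m=m.astype(np.uint8);k,l,st,_=cv2.connectedComponentsWithStats(m)
        i=1+np.argmax(st[1:,4]);mm=l==i;return rect(P[mm],n+" "+nm),mm
    H,S,V=hsv[...,0],hsv[...,1],hsv[...,2]
    big(near&(z>0.008)&(z<0.15)&((S<90)|(abs(H-75)<20)),"frame all")
    big(near&(z>0.036)&(z<0.044)&(S<90),"block top")
    big(near&(z>0.055)&(z<0.076)&(S<90)&(x<c[0]+.0),"lug")
    big(near&(z>0.122)&(z<0.131)&(S<90),"head")
    big(near&(abs(H-75)<20)&(S>90)&(z>0.093)&(z<.10),"bridge top")
    c=deep(f,*( (420,255) if n=="top" else (365,170)));print("seed stand",c)
    near=(np.hypot(x-c[0],y-c[1])<0.1)
    big(near&(z>0.035)&(z<0.045),"stand top")
    big(near&(z>0.121)&(z<0.135),"driver top")
    big(near&(z>0.075)&(z<0.135)&(S>60),"driver handle")
E
```

```text
top bench z -0.00011155498292869659
seed block [0.5054312  0.00460887 0.04067188]
top frame all 2545 ctr [5.469e+02 4.000e-01] size [ 79.  243.9] ang 81.88 zmed 20.8
top block top 574 ctr [501.6   6.8] size [ 29.9 125. ] ang 81.74 zmed 39.8
top lug 73 ctr [447.5  14.6] size [21.8 15.9] ang 81.8 zmed 71.3
top head 126 ctr [589.6  -6.3] size [27.8 28. ] ang 72.8 zmed 124.7Traceback (most recent call last):
  File "<stdin>", line 17, in <module>
  File "<stdin>", line 11, in big
    return _wrapfunc(a, 'argmax', axis=axis, out=out, **kwds)
    return bound(*args, **kwds)
ValueError: attempt to get argmax of an empty sequence
```

Run:
```python
from h import *
for n in("top","side"):
    f=load(n+"0.npz");P=cloud(f);hsv=cv2.cvtColor(f["img"],cv2.COLOR_RGB2HSV)
    z=P[...,2];x,y=P[...,0],P[...,1]
    c=np.array([.505,.0046])
    near=(np.hypot(x-c[0],y-c[1])<0.2)
    def big(m,nm):
        m=m.astype(np.uint8);k,l,st,_=cv2.connectedComponentsWithStats(m)
        if k<2: print(n,nm,"none");return
        i=1+np.argmax(st[1:,4]);mm=l==i;rect(P[mm],n+" "+nm);return mm
    H,S,V=hsv[...,0],hsv[...,1],hsv[...,2]
    big(near&(z>0.008)&(z<0.15)&((S<90)|(abs(H-75)<20)),"frame all")
    big(near&(z>0.0375)&(z<0.0425)&(S<90),"block top")
    big(near&(z>0.067)&(z<0.076)&(S<90)&(x<c[0]+.0),"lug")
    big(near&(z>0.122)&(z<0.131)&(S<90),"head")
    big(near&(z>0.094)&(z<.101)&(S>90),"bridge top")
    c=deep(f,*( (390,262) if n=="top" else (365,185)));print("seed stand",c)
    near=(np.hypot(x-c[0],y-c[1])<0.1)
    big(near&(z>0.035)&(z<0.045),"stand top")
    big(near&(z>0.124)&(z<0.135),"driver top")
    big(near&(z>0.075)&(z<0.135)&(S>60),"driver handle")
    big(near&(z>0.046)&(z<0.065)&(y<c[1]+.0),"mid")
```

```text
top frame all 2545 ctr [5.469e+02 4.000e-01] size [ 79.  243.9] ang 81.88 zmed 20.8
top block top 481 ctr [501.5   6.8] size [ 29.9 123.9] ang 81.74 zmed 39.9
top lug 69 ctr [447.5  14.6] size [21.8 15.8] ang 81.38 zmed 71.3
top head 126 ctr [589.6  -6.3] size [27.8 28. ] ang 72.8 zmed 124.7
top bridge top 556 ctr [617.5 -10.1] size [55.5 92.7] ang 81.5 zmed 96.7
seed stand [ 0.44663266 -0.23226722  0.04200243]
top stand top 1231 ctr [ 460.4 -271.1] size [ 69.8 118.4] ang 9.06 zmed 39.6
top driver top 120 ctr [ 461.4 -276.7] size [23.6 23.8] ang 6.55 zmed 127.3
top driver handle 207 ctr [ 461.2 -276.8] size [23.9 24. ] ang 8.76 zmed 125.5
top mid 11 ctr [ 479.7 -317.9] size [7.1 2.7] ang 13.94 zmed 53.8
side frame all 2795 ctr [ 5.475e+02 -1.000e-01] size [ 84.8 245.1] ang 82.08 zmed 22.0
side block top 477 ctr [503.3   7.7] size [ 33.4 124.5] ang 81.26 zmed 39.6
side lug 74 ctr [448.8  14.6] size [25.1 15.8] ang 83.35 zmed 71.0
side head 109 ctr [590.7  -6.1] size [30.1 30.2] ang 76.42 zmed 124.4
side bridge top 387 ctr [618.7 -11. ] size [55.1 92.7] ang 84.57 zmed 96.3
seed stand [ 0.4423779  -0.21367396  0.02616775]
side stand top 625 ctr [ 460.1 -259.8] size [ 69.8 101.2] ang 9.48 zmed 39.7
side driver top 62 ctr [ 462.7 -276.5] size [21.4 29. ] ang 16.87 zmed 127.0
side driver handle 234 ctr [ 462.7 -276.4] size [24. 30.] ang 10.05 zmed 109.3
side mid 30 ctr [ 462.4 -274.4] size [13.  13.2] ang 6.98 zmed 52.9
```

The measurements fit the given sizes:

| Item | Measured | Expected |
|---|---|---|
| Block top | 125×30 mm, z 40 | 125×30 mm |
| Lug top | z 71 | 72 mm |
| Screw head | 28×28 mm, z 125 | 28×28 mm, about 126 |
| Driver handle | 24 mm, top z 127 | 24 mm, 128 |

The frame yaw is about -8.2° and the block is about 72 mm out. Now the first approach, to a hover over the lug.

```bash
cat > to.py <<'E'
import sys,numpy as np
from scipy.spatial.transform import Rotation as Ro
from station import arm
# usage: x y z(mm) yaw(deg): prints shares needed from measured pose, target pointing straight down
x,y,z,w=map(float,sys.argv[1:5]);s=arm.get_state()
R=Ro.from_euler("xyz",s["ee_rot"]);T=Ro.from_euler("xyz",[np.pi,0,np.radians(w)])
d=R.inv().apply(np.array([x,y,z])/1000-s["eef_pos"])/0.3
r=np.degrees((R.inv()*T).as_rotvec())/60
print("pos",np.round(np.array(s["eef_pos"])*1000,1),"rpy",np.round(np.degrees(s["ee_rot"]),2),"q",np.round(s["q"],2),"F",np.round(s["force"],2),"M",np.round(s["moment"],3),"w",round(s["width"]*1000,1),"t",round(s["t"],2))
print("shift",np.round(d,4),"turn",np.round(r,4))
E
python3 to.py 447.8 14.4 180 -8.2
```

```text
pos [181.1 649.8 204. ] rpy [ 1.7992e+02 -1.0000e-02 -1.5580e+01] q [ 1.59  0.36  0.01 -0.   -1.22 -0.29] F [-0.08 -0.1  -0.27] M [-0.032  0.066  0.045] w 87.4 t 0.1
shift [1.425  1.8013 0.0829] turn [ 1.400e-03 -1.000e-04 -1.229e-01]
```

```bash
python3 -m inch '0 0.72 0.9 0.04 0 0 -0.06;0 0.72 0.9 0.04 0 0 -0.06;0 0.72 0.9 0.04 0 0 -0.06;0 0.72 0.9 0.04 0 0 -0.06;0 0.72 0.9 0.04 0 0 -0.06;0 0.72 0.9 0.04 0 0 -0.06;0 0.72 0.9 0.04 0 0 -0.06;0 0.72 0.9 0.04 0 0 -0.06;0 0.72 0.9 0.04 0 0 -0.06;0 0.72 0.9 0.04 0 0 -0.06' && python3 to.py 447.8 14.4 180 -8.2
```

```text
t: 1.1
eef_pos: [0.3168, 0.3327, 0.1929]
ee_rot: [-3.141, -0.0, -0.209]
force: [0.9, 0.2, 0.9]
width: 0.0881
pos [316.8 332.7 192.9] rpy [-179.98   -0.    -11.97] q [ 1.24  0.   -0.46 -0.   -1.11  0.12] F [0.94 0.18 0.94] M [ 0.045  0.016 -0.077] w 88.1 t 1.1
shift [0.6472 0.9475 0.0428] turn [-0.0004 -0.     -0.0628]
```

```bash
python3 -m inch '0 0.647 0.947 0.043 0 0 -0.063;0 0.647 0.947 0.043 0 0 -0.063;0 0.647 0.947 0.043 0 0 -0.063;0 0.647 0.947 0.043 0 0 -0.063;0 0.647 0.947 0.043 0 0 -0.063;0 0.647 0.947 0.043 0 0 -0.063;0 0.647 0.947 0.043 0 0 -0.063;0 0.647 0.947 0.043 0 0 -0.063;0 0.647 0.947 0.043 0 0 -0.063;0 0.647 0.947 0.043 0 0 -0.063;0 0.647 0.947 0.043 0 0 -0.063' && python3 to.py 447.8 14.4 50 -8.2
```

```text
t: 2.2
eef_pos: [0.4477, 0.0154, 0.18]
ee_rot: [-3.141, -0.0, -0.141]
force: [0.1, 0.1, 0.3]
width: 0.0872
pos [447.7  15.4 180. ] rpy [-179.99   -0.     -8.05] q [ 0.48 -0.   -0.5  -0.   -1.07  0.95] F [0.15 0.06 0.35] M [-0.019  0.002  0.046] w 87.2 t 2.2
shift [0.0006 0.0032 0.4333] turn [-0.0001 -0.      0.0024]
```

```bash
python3 -m inch '0 0.0006 0.0032 0.15 0 0 0.002;0 0.0006 0.0032 0.3 0 0 0.002;0 0.0006 0.0032 0.42 0 0 0.002;0 0.0006 0.0032 0.433 0 0 0.002;0.5 0.0006 0.0032 0.433 0 0 0.002;0.9 0.0006 0.0032 0.433 0 0 0.002;0.9 0.0006 0.0032 0.433 0 0 0.002;0.9 0.0006 0.0032 0.433 0 0 0.002;0.9 0.0006 0.0032 0.433 0 0 0.002;0.9 0.0006 0.0032 0.433 0 0 0.002' 6 && python3 to.py 518.8 4.2 50 -8.2
```

```text
t: 3.2
eef_pos: [0.4481, 0.013, 0.0506]
ee_rot: [-3.141, -0.001, -0.145]
force: [-0.4, -0.6, -0.2]
width: 0.0455
pos [448.1  13.   50.6] rpy [-1.7997e+02 -5.0000e-02 -8.3200e+00] q [ 0.47  0.15 -0.68  0.   -0.74  0.95] F [-0.38 -0.57 -0.24] M [-0.004 -0.009 -0.053] w 45.5 t 3.2
shift [ 0.2376 -0.0051  0.0021] turn [-0.0005 -0.0008 -0.002 ]
```

```bash
python3 -m inch '0.9 0 0 0 0 0 0;0.9 0 0 0 0 0 0;0.9 0 0 0 0 0 0;0.9 0 0 0 0 0 0;0.9 0 0 0 0 0 0' 6 && python3 to.py 518.8 4.2 50 -8.2; for i in 1 2 3; do python3 -c "
from station import arm
import numpy as np
arm.grab_frame('top');s=arm.get_state();print(np.round(s['eef_pos'],4),np.round(s['force'],2),np.round(s['moment'],3),s['width'])"; done
```

```text
t: 3.7
eef_pos: [0.4477, 0.0128, 0.05]
ee_rot: [3.141, 0.0, -0.145]
force: [1.0, -0.7, 1.1]
width: 0.021
pos [447.7  12.8  50. ] rpy [ 1.7999e+02  1.0000e-02 -8.3100e+00] q [ 0.47  0.16 -0.68  0.   -0.74  0.95] F [ 0.99 -0.66  1.12] M [-0.38   0.028 -0.007] w 21.0 t 3.7
shift [ 2.385e-01 -5.800e-03  1.000e-04] turn [ 0.0002  0.0002 -0.0019]
[0.4478 0.0129 0.0501] [0.68 0.01 0.8 ] [-0.426  0.017 -0.013] 0.020921958334300095
[0.4477 0.0129 0.05  ] [ 0.23 -1.34  0.4 ] [-0.403  0.005  0.031] 0.020586643206309038
[0.4477 0.0129 0.05  ] [-1.02 -1.2   0.01] [-0.374 -0.01   0.01 ] 0.020613700484443637
```

```bash
python3 -m inch '0.9 0.03 0 0 0 0 0;0.9 0.06 0 0 0 0 0;0.9 0.09 0 0 0 0 0;0.9 0.12 0 0 0 0 0;0.9 0.15 0 0 0 0 0;0.9 0.18 0 0 0 0 0;0.9 0.205 0 0 0 0 0;0.9 0.215 0 0 0 0 0;0.9 0.215 0 0 0 0 0' 6 && python3 to.py 518.8 4.2 50 -8.2
```

```text
t: 4.75
eef_pos: [0.5125, 0.0036, 0.0501]
ee_rot: [-3.141, -0.001, -0.145]
force: [1.0, -0.1, -0.9]
width: 0.0205
pos [512.5   3.6  50.1] rpy [-1.7999e+02 -5.0000e-02 -8.3200e+00] q [ 0.39  0.25 -0.54  0.   -0.77  1.03] F [ 1.04 -0.05 -0.9 ] M [-0.068 -0.33   0.042] w 20.5 t 4.75
shift [ 0.0205 -0.0049  0.0002] turn [-0.0002 -0.0008 -0.002 ]
```

```bash
python3 -m inch '0.9 0.005 0 0 0 0 0;0.9 0.01 0 0 0 0 0;0.9 0.015 0 0 0 0 0;0.9 0.019 0 0 0 0 0' 6; python3 -m inch '0.9 0.003 0 0 0 0 0;0.9 0.006 0 0 0 0 0' ; python3 -m inch '0.9 0.003 0 0 0 0 0;0.9 0.006 0 0 0 0 0'
```

```text
t: 5.15
eef_pos: [0.516, 0.0028, 0.0505]
ee_rot: [3.141, 0.002, -0.145]
force: [-9.2, 3.4, 12.3]
width: 0.0093
t: 5.35
eef_pos: [0.5172, 0.0024, 0.0505]
ee_rot: [3.141, 0.002, -0.145]
force: [-9.6, 2.3, 13.3]
width: 0.0086
t: 5.55
eef_pos: [0.5188, 0.002, 0.0505]
ee_rot: [3.141, 0.003, -0.145]
force: [-9.1, 2.4, 13.0]
width: 0.0087
```

The finger width fell to 9 mm with a reaction force, so something slipped. I'll look before moving again.

Run:
```python
from h import *
from station import arm
for n in("top","side"):
    f=arm.grab_frame(n);np.savez(n+"1.npz",**f);cv2.imwrite(f"pics/{n}1.png",f["img"][:,:,::-1])
f=load("side1.npz");cv2.imwrite("pics/b1.png",cv2.resize(f["img"][150:290,210:370,::-1],None,fx=4.5,fy=4.2,interpolation=cv2.INTER_CUBIC))
```

```text
(no output)
```

View pics/b1.png

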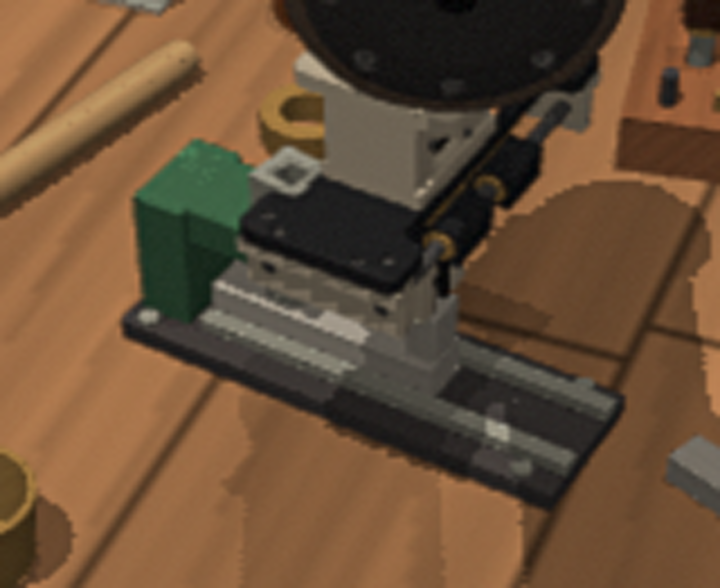

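View pics/top1.png

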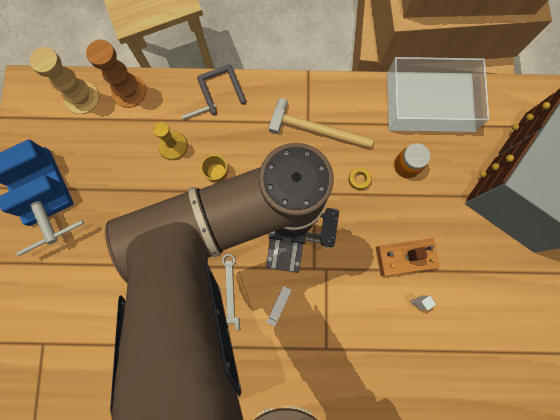

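```bash
python3 - <<'E'
from h import *
f=load("side1.npz");P=cloud(f);z=P[...,2]
c=f["img"][200:260,270:340,::-1];cv2.imwrite("pics/b2.png",cv2.resize(c,None,fx=10,fy=10,interpolation=cv2.INTER_NEAREST))
for v in range(214,246,2): print(v,[tuple(np.round(P[v,u]*1000).astype(int).tolist()) for u in range(290,318,3)])
E
python3 to.py 518.8 4.2 50 -8.2
```

```text
214 [(510, 102, 181), (505, 99, 180), (500, 96, 179), (495, 93, 178), (492, 87, 174), (510, 20, 108), (511, 0, 91), (507, -8, 85), (531, -98, -2), (523, -97, 2)]
216 [(510, 102, 175), (503, 104, 180), (498, 101, 179), (493, 99, 179), (497, 73, 155), (511, 17, 100), (510, 0, 86), (507, -9, 79), (529, -93, -3), (521, -92, 0)]
218 [(509, 104, 172), (504, 102, 173), (498, 102, 174), (493, 98, 172), (515, 24, 99), (510, 19, 97), (510, 1, 81), (531, -79, 1), (525, -82, 1), (518, -85, 1)]
220 [(511, 99, 162), (504, 101, 166), (497, 102, 170), (493, 98, 168), (514, 25, 95), (510, 19, 91), (510, 1, 74), (505, -5, 72), (524, -80, -2), (517, -82, -2)]
222 [(513, 94, 152), (506, 95, 155), (497, 102, 165), (494, 95, 160), (515, 24, 88), (511, 17, 83), (509, 2, 70), (505, -5, 65), (520, -69, 2), (514, -74, -1)]
224 [(513, 93, 145), (507, 93, 148), (499, 97, 154), (494, 96, 155), (514, 25, 83), (510, 18, 79), (508, 6, 68), (504, -3, 61), (518, -64, 1), (512, -70, -2)]
226 [(513, 94, 140), (506, 95, 144), (500, 96, 147), (494, 95, 149), (514, 26, 78), (511, 14, 68), (507, 7, 63), (505, -5, 53), (516
[... 961 characters left out ...]
]
240 [(542, 24, 23), (534, 25, 27), (530, 19, 23), (522, 19, 26), (515, 20, 30), (508, 21, 33), (506, 8, 22), (502, -2, 14), (496, -4, 15), (489, -4, 17)]
242 [(541, 26, 19), (532, 30, 26), (527, 26, 25), (522, 21, 22), (515, 22, 25), (508, 22, 28), (506, 7, 15), (501, 2, 12), (494, 1, 14), (488, -2, 13)]
244 [(541, 25, 12), (533, 28, 18), (526, 28, 21), (519, 27, 22), (513, 26, 24), (508, 20, 20), (504, 12, 14), (498, 9, 14), (492, 8, 15), (485, 6, 15)]
pos [518.9   2.   50.5] rpy [ 1.7994e+02  1.5000e-01 -8.3100e+00] q [ 0.38  0.26 -0.53 -0.   -0.78  1.04] F [-9.03  1.35 12.  ] M [ 5.430e-01  3.479e+00 -2.000e-03] w 8.9 t 5.65
shift [-0.0014 -0.0074  0.0017] turn [ 0.0009  0.0025 -0.0019]
```

View pics/b2.png

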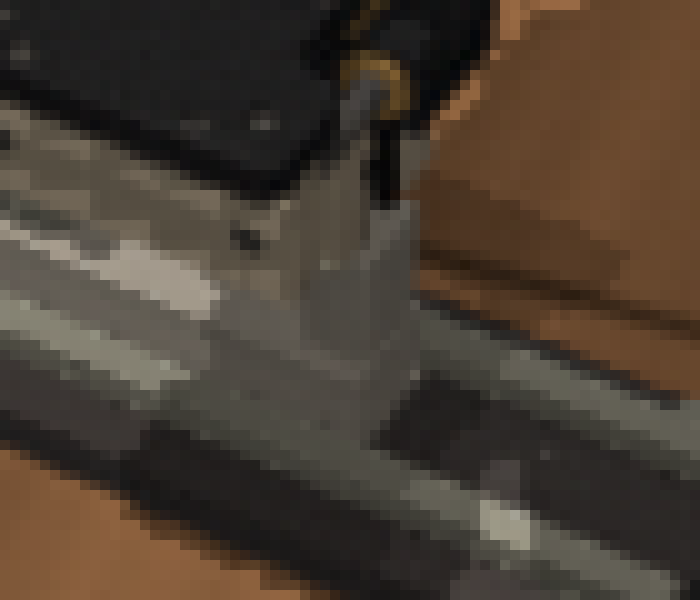

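The block's outer end is at x≈505, so it stopped about 5–6 mm short of home, and the fingers no longer hold the lug. I'll open slightly, rise clear, and look again.

```bash
python3 -m inch '0.6 0 0 0 0 0 0;0.6 0 0 0 0 0 0;0.6 0 0 0 0 0 0;0.6 0 0 -0.05 0 0 0;0.6 0 0 -0.1 0 0 0;0.5 -0.1 0 -0.25 0 0 0;0.5 -0.2 0 -0.4 0 0 0;0.5 -0.35 0 -0.45 0 0 0;0.5 -0.5 0 -0.45 0 0 0;0.5 -0.6 0 -0.45 0 0 0'
python3 - <<'E'
from h import *
from station import arm
s=arm.get_state();print(np.round(s["eef_pos"],4),np.round(s["force"],2),s["width"])
for n in("top","side"):
    f=arm.grab_frame(n);np.savez(n+"2.npz",**f);cv2.imwrite(f"pics/{n}2.png",f["img"][:,:,::-1])
E
```

```text
t: 6.65
eef_pos: [0.3406, 0.0281, 0.1853]
ee_rot: [-3.14, -0.001, -0.146]
force: [0.6, 0.8, 1.0]
width: 0.0435
[0.3406 0.0281 0.1853] [0.59 0.75 0.98] 0.04347712093407401
```

View pics/side2.png

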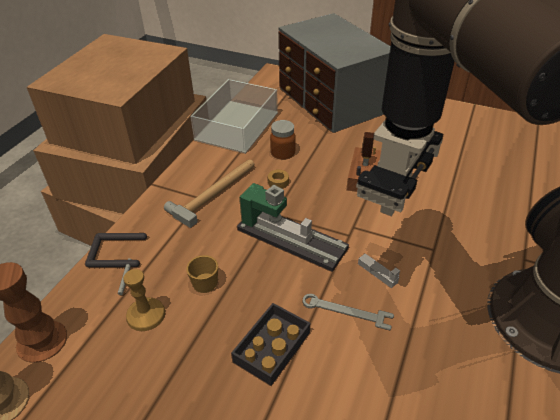

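View pics/top2.png

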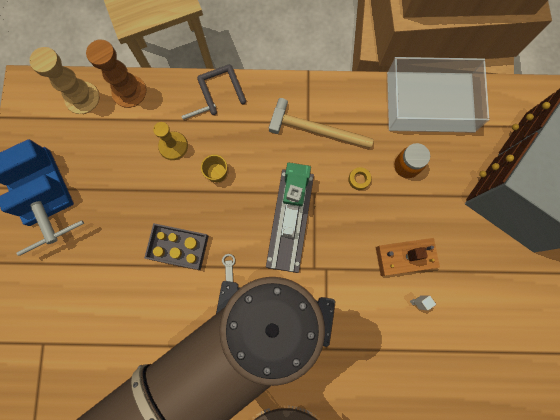

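The arm is clear. The block now sits most of the way in, with its lug at side (306,228). I'll measure it.

```bash
cat > meas.py <<'E'
import sys
from h import *
k=sys.argv[1]
for n in("top","side"):
    f=load(f"{n}{k}.npz");P=cloud(f);hsv=cv2.cvtColor(f["img"],cv2.COLOR_RGB2HSV)
    z=P[...,2];x,y=P[...,0],P[...,1];S=hsv[...,1]
    near=(np.hypot(x-.53,y-.003)<0.13)
    def big(m,nm):
        k,l,st,_=cv2.connectedComponentsWithStats(m.astype(np.uint8))
        if k<2: print(n,nm,"none");return
        i=1+np.argmax(st[1:,4]);mm=l==i;r=rect(P[mm],n+" "+nm)
        c=np.array([.5899,-.0063]);u=np.array([.9898,-.1426]);a=(P[mm][:,:2]-c)@u*1000;b=(P[mm][:,:2]-c)@np.array([-u[1],u[0]])*1000;print("   frame x",a.min().round(1),a.max().round(1),"y",b.min().round(1),b.max().round(1))
    big(near&(z>0.036)&(z<0.044)&(S<90),"block top")
    big(near&(z>0.066)&(z<0.077)&(S<90)&(x<.535),"lug")
    big(near&(z>0.122)&(z<0.131)&(S<90)&(x>.55),"head")
E
python3 meas.py 0;python3 meas.py 2
python3 - <<'E'
from h import *
f=load("side2.npz");cv2.imwrite("pics/c1.png",cv2.resize(f["img"][175:275,230:355,::-1],None,fx=6,fy=6,interpolation=cv2.INTER_CUBIC))
cv2.imwrite("pics/c2.png",cv2.resize(f["img"][100:230,340:460,::-1],None,fx=4.5,fy=4.5,interpolation=cv2.INTER_CUBIC))
E
```

```text
top block top 574 ctr [501.6   6.8] size [ 29.9 125. ] ang 81.74 zmed 39.8
   frame x -151.8 -26.8 y -14.7 15.3
top lug 69 ctr [447.5  14.6] size [21.8 15.8] ang 81.38 zmed 71.3
   frame x -151.9 -136.0 y -10.5 11.3
top head 126 ctr [589.6  -6.3] size [27.8 28. ] ang 72.8 zmed 124.7
   frame x -15.5 14.5 y -15.6 15.1
side block top 553 ctr [502.2   7.2] size [ 34.9 126.6] ang 82.61 zmed 39.4
   frame x -151.9 -25.4 y -16.9 18.3
side lug 76 ctr [448.8  14.6] size [25.1 15.8] ang 83.35 zmed 70.9
   frame x -150.8 -134.8 y -12.0 13.2
side head 109 ctr [590.7  -6.1] size [30.1 30.2] ang 76.42 zmed 124.4
   frame x -15.4 16.9 y -14.7 16.3
top block top 297 ctr [542.2   1.3] size [29.8 73.5] ang 81.66 zmed 39.8
   frame x -85.0 -11.6 y -14.2 15.7
top lug 70 ctr [512.1   5.8] size [21.7 15.9] ang 81.32 zmed 71.6
   frame x -86.7 -70.8 y -10.0 11.8
top head 128 ctr [589.4  -6.3] size [27.8 29.1] ang 72.94 zmed 124.8
   frame x -16.6 15.1 y -15.6 15.0
side block top 421 ctr [567.8  -2.3] size [ 33.7 127.1] ang 81.93 zmed 39.6
   frame x -86.0 41.0 y -16.0 17.7
side lug 74 ctr [513.1   5.9] size [24.  16.3] ang 79.89 zmed 71.3
   frame x -86.2 -69.4 y -10.6 13.2
side head 107 ctr [590.   -6.3] size [30.9 29.5] ang 75.4 zmed 124.6
   frame x -15.7 15.8 y -16.8 16.3
```

View pics/c1.png

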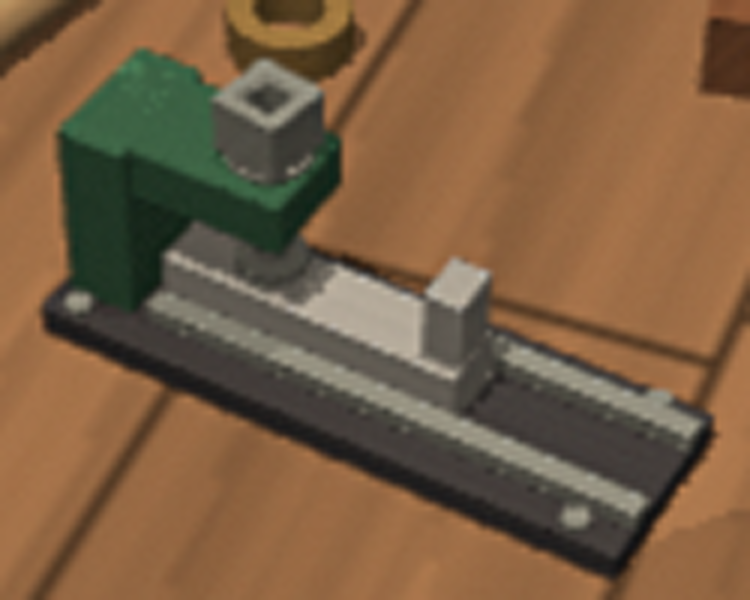

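View pics/c2.png

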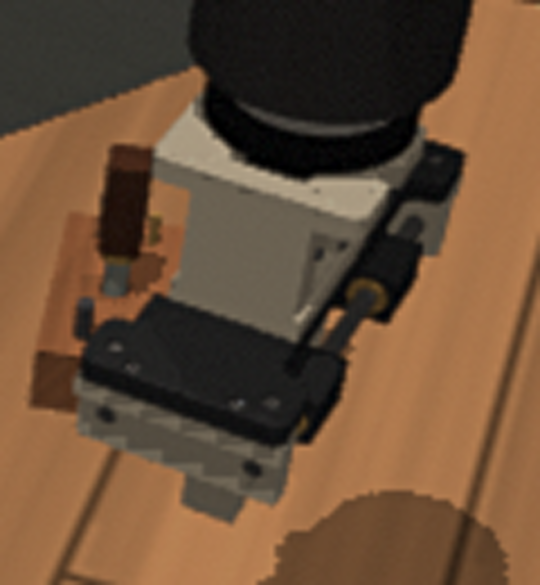

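Run:
```python
from h import *
f=load("side2.npz");P=cloud(f)
for v in range(190,220,2): print(v,[tuple(np.round(P[v,u]*1000).astype(int).tolist()) for u in range(376,402,3)])
print(proj(f,[[.3406,.0281,.1853],[.3406,.0281,.2043]]))
```

```text
190 [(356, 122, 306), (351, 124, 308), (347, 123, 310), (342, 126, 313), (337, 126, 315), (333, 124, 314), (328, 124, 316), (324, 122, 316), (320, 118, 314)]
192 [(356, 121, 301), (351, 122, 303), (346, 125, 307), (341, 125, 308), (336, 127, 312), (332, 127, 313), (327, 128, 316), (323, 125, 314), (319, 124, 315)]
194 [(355, 122, 297), (350, 122, 299), (346, 123, 302), (341, 125, 305), (336, 127, 308), (331, 127, 309), (327, 128, 311), (323, 126, 311), (318, 129, 315)]
196 [(356, 116, 288), (351, 115, 289), (345, 123, 298), (340, 125, 300), (336, 126, 303), (331, 126, 305), (326, 129, 308), (322, 128, 309), (317, 128, 311)]
198 [(355, 115, 283), (350, 116, 286), (345, 118, 289), (341, 117, 289), (335, 125, 298), (331, 125, 300), (326, 126, 302), (321, 126, 304), (316, 131, 310)]
200 [(355, 113, 277), (350, 116, 282), (345, 116, 283), (340, 119, 288), (336, 117, 287), (331, 119, 290), (325, 127, 299), (321, 127, 301), (316, 128, 303)]
202 [(354, 115, 275), (350, 115, 276), (344, 118, 281), (340, 116, 281), (335, 119, 285), (331, 116, 284), (326, 120, 289), (320, 127, 297), (316, 128, 
[... 593 characters left out ...]
, 119, 273), (314, 121, 277)]
212 [(397, -163, -3), (390, -161, 0), (350, 64, 211), (344, 65, 213), (339, 66, 216), (334, 68, 219), (357, -178, -2), (351, -181, -3), (344, -182, -1)]
214 [(395, -154, -1), (388, -154, 1), (382, -160, -2), (375, -163, -2), (338, 68, 213), (333, 67, 214), (356, -169, 0), (349, -172, -1), (343, -177, -3)]
216 [(393, -147, -1), (387, -152, -4), (380, -149, 2), (373, -153, 1), (367, -156, 0), (361, -164, -5), (353, -156, 5), (348, -167, -2), (341, -165, 2)]
218 [(391, -141, -2), (385, -142, 0), (378, -143, 1), (371, -145, 2), (365, -148, 1), (359, -154, -1), (352, -157, -2), (346, -156, 1), (339, -161, 0)]
[[390.15323908 210.81497183]
 [391.58106991 203.16943057]]
```

The depth shows the visible finger end at z≈212 mm where the reported TCP is at 185. That suggests I held only the top edge of the lug. I'll check the finger tips with the gripper closed, in this same clear pose.

```bash
python3 -m inch '1 0 0 0 0 0 0;1 0 0 0 0 0 0;1 0 0 0 0 0 0;1 0 0 0 0 0 0;1 0 0 0 0 0 0;1 0 0 0 0 0 0;1 0 0 0 0 0 0;1 0 0 0 0 0 0'
python3 - <<'E'
from h import *
from station import arm
s=arm.get_state();print(np.round(s["eef_pos"],4),np.round(s["ee_rot"],3),s["width"])
f=arm.grab_frame("side");np.savez("side3.npz",**f)
c=f["img"][120:240,340:460,::-1];cv2.imwrite("pics/d1.png",cv2.resize(c,None,fx=5,fy=5,interpolation=cv2.INTER_CUBIC))
P=cloud(f)
for v in range(192,224,2): print(v,[tuple(np.round(P[v,u]*1000).astype(int).tolist()) for u in range(376,402,3)])
E
```

```text
t: 7.55
eef_pos: [0.3427, 0.0283, 0.185]
ee_rot: [3.141, 0.0, -0.145]
force: [-0.0, -0.7, 0.6]
width: 0.0007
[0.3427 0.0283 0.185 ] [ 3.141  0.    -0.145] 0.0006750921810349912
192 [(356, 122, 302), (350, 125, 306), (346, 125, 307), (341, 126, 309), (336, 127, 312), (332, 129, 315), (328, 127, 314), (323, 126, 316), (319, 123, 315)]
194 [(355, 125, 300), (350, 124, 301), (346, 123, 301), (340, 127, 306), (336, 128, 308), (331, 128, 310), (327, 128, 312), (322, 128, 314), (318, 125, 313)]
196 [(356, 116, 288), (350, 124, 297), (345, 124, 298), (340, 127, 302), (336, 124, 301), (330, 130, 308), (326, 129, 309), (322, 128, 309), (318, 125, 309)]
198 [(355, 117, 285), (350, 118, 287), (345, 118, 289), (340, 123, 295), (335, 125, 298), (330, 126, 300), (326, 128, 304), (321, 129, 306), (317, 123, 303)]
200 [(354, 118, 281), (349, 119, 284), (345, 117, 284), (340, 119, 288), (335, 120, 290), (330, 126, 297), (325, 128, 300), (321, 127, 301), (317, 121, 297)]
202 [(354, 118, 278), (349, 117, 278), (344, 120, 282), (340, 118, 283), (335, 120, 286), (330, 121, 289), (326, 120, 289), (320, 127
[... 867 characters left out ...]
), (369, -166, -3), (362, -165, 0), (356, -169, 0), (349, -172, -1), (343, -176, -2)]
216 [(393, -147, -2), (386, -145, 3), (381, -156, -5), (374, -155, -1), (367, -155, 1), (361, -165, -5), (353, -158, 3), (347, -165, 0), (341, -168, -1)]
218 [(391, -136, 3), (385, -143, -1), (378, -145, 0), (372, -150, -3), (365, -152, -2), (359, -151, 1), (352, -157, -2), (346, -160, -2), (339, -160, 1)]
220 [(390, -135, -2), (383, -137, -2), (376, -137, 1), (370, -140, 1), (363, -143, 0), (357, -148, -2), (351, -149, -1), (344, -152, -1), (338, -156, -2)]
222 [(388, -126, 0), (381, -128, 0), (375, -132, 0), (368, -133, 1), (362, -139, -2), (356, -142, -2), (349, -142, 0), (342, -144, 1), (336, -149, -2)]
```

View pics/d1.png

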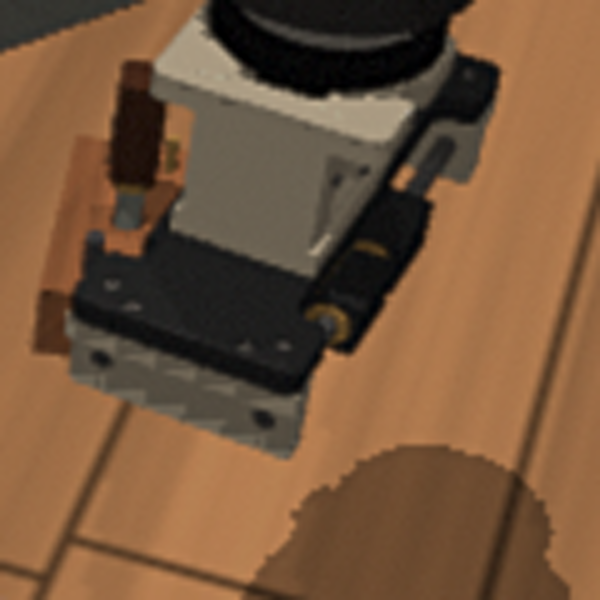

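The fingers' true end is about 21 mm higher than reported. Three readings agree: the +12 N reaction with the tips on the lug top (72 mm) at reported z 50.5, the depth of the tips, and the body height. Next I check whether the tool is also off sideways.

Run:
```python
from h import *
for k,c in (("2",[.3406,.0281,.1853]),("3",[.3427,.0283,.185])):
    f=load(f"side{k}.npz");P=cloud(f).reshape(-1,3);psi=-.1455
    ux=np.array([np.cos(psi),np.sin(psi)]);uy=np.array([np.sin(psi),-np.cos(psi)])
    d=P-np.array(c);a=d[:,:2]@ux*1000;b=d[:,:2]@uy*1000;z=P[:,2]*1000
    def rep(m,n): 
        print(k,n,m.sum(), "x",np.nanpercentile(a[m],[1,50,99]).round(1),"y",np.nanpercentile(b[m],[1,50,99]).round(1),"z",np.nanpercentile(z[m],[1,50,99]).round(1))
    rep((abs(a)<40)&(b<-30)&(b>-60)&(z>200)&(z<228),"finger")
    rep((abs(a)<60)&(b<-80)&(b>-120)&(z>260)&(z<330),"endplate")
    rep((abs(a)<60)&(b<-80)&(b>-120)&(z>310)&(z<330),"plate top")
    rep((abs(a)<60)&(abs(b)<60)&(z>330)&(z<400),"box")
f=load("top2.npz");P=cloud(f)
z=P[...,2];m=(abs(P[...,0]-.34)<.09)&(abs(P[...,1]-.03)<.09)&(z>.3)
print(np.percentile(z[m],[5,25,50,75,95]))
zz=np.median(z[m]);m2=m&(abs(z-zz)<.006);rect(P[m2],"flange");print(cv2.minEnclosingCircle(P[m2][:,:2].astype(np.float32)*1000))
```

```text
2 finger 91 x [-14.2  -3.6   7.8] y [-39.6 -37.3 -32.1] z [208.8 217.2 225.5]
2 endplate 1165 x [-42.2  -5.6  34.9] y [-97.6 -89.8 -80.4] z [273.2 303.3 316.6]
2 plate top 449 x [-41.9  -4.   34.6] y [-98.2 -90.8 -80.2] z [310.2 314.7 316.8]
2 box 1801 x [-42.1  -8.5  34.2] y [-51.9 -42.3   4. ] z [331.  371.5 399. ]
3 finger 0 x nan y nan z nan
3 endplate 1187 x [-39.3  -2.6  37.8] y [-99.2 -90.8 -80.6] z [273.2 304.6 316.4]
3 plate top 472 x [-39.2  -2.5  37.7] y [-99.4 -91.6 -80.2] z [310.3 314.6 316.7]
3 box 1789 x [-39.1  -5.7  37.1] y [-53.3 -44.    2.2] z [331.1 371.6 397.5]
[0.60003295 0.62801995 0.6456605  0.64842576 0.65001956]
flange 8966 ctr [338.7  29.2] size [96.3 95.9] ang 1.19 zmed 648.1
((339.04119873046875, 29.41337013244629), 48.524803161621094)
  return np.nanmean(a, axis, out=out, keepdims=keepdims)
```

Sideways the tool agrees to about 1–2 mm: the vision y is about 1.5 mm higher than the robot's, and its z is about 21.5 mm higher. I'll finish the push with closed fingers behind the lug, tips at a real z of 50.

```bash
python3 to.py 482 7.8 100 -8.2; python3 to.py 482 7.8 28 -8.2
```

```text
pos [342.8  28.3 185.1] rpy [-180.     -0.     -8.31] q [ 0.67 -0.22 -0.67  0.   -1.12  0.75] F [-0.02 -0.2   0.13] M [ 0.026 -0.028  0.038] w 0.7 t 7.6
shift [0.4691 0.0005 0.2836] turn [-0.     -0.     -0.0019]
pos [342.8  28.3 185.1] rpy [-180.     -0.     -8.31] q [ 0.67 -0.22 -0.67  0.   -1.12  0.75] F [-0.02 -0.2   0.13] M [ 0.026 -0.028  0.038] w 0.7 t 7.6
shift [4.691e-01 5.000e-04 5.236e-01] turn [-0.     -0.     -0.0019]
```

```bash
python3 -m inch '1 0.15 0 0.09 0 0 0;1 0.3 0 0.18 0 0 0;1 0.45 0 0.28 0 0 0;1 0.469 0 0.4 0 0 0;1 0.469 0 0.5 0 0 0;1 0.469 0 0.524 0 0 0;1 0.469 0 0.524 0 0 0;1 0.469 0 0.524 0 0 0' 20 && python3 to.py 498.5 5.4 28 -8.2
```

```text
t: 8.4
eef_pos: [0.4828, 0.0084, 0.0293]
ee_rot: [-3.141, -0.002, -0.144]
force: [-0.0, 0.3, 0.1]
width: 0.0003
pos [482.8   8.4  29.3] rpy [-1.7996e+02 -1.0000e-01 -8.2600e+00] q [ 0.43  0.24 -0.63  0.   -0.7   1.  ] F [-0.03  0.34  0.13] M [ 0.    -0.015  0.014] w 0.3 t 8.4
shift [0.0533 0.0024 0.0045] turn [-0.0007 -0.0017 -0.001 ]
```

```bash
python3 -m inch '1 0.015 0 0 0 0 0;1 0.03 0 0 0 0 0;1 0.035 0 0 0 0 0;1 0.04 0 0 0 0 0'; python3 -m inch '1 0.005 0 0 0 0 0;1 0.01 0 0 0 0 0;1 0.013 0 0 0 0 0'; python3 -m inch '1 0.004 0 0 0 0 0;1 0.007 0 0 0 0 0'
```

```text
t: 8.8
eef_pos: [0.4943, 0.0064, 0.0284]
ee_rot: [-3.141, -0.001, -0.145]
force: [0.5, 0.6, -0.5]
width: 0.0003
t: 9.1
eef_pos: [0.4972, 0.0055, 0.0277]
ee_rot: [3.141, 0.001, -0.145]
force: [-3.8, 0.2, 2.7]
width: 0.0006
t: 9.3
eef_pos: [0.4997, 0.0053, 0.0277]
ee_rot: [3.141, 0.0, -0.145]
force: [-1.8, 0.5, 0.6]
width: 0.0005
```

```bash
python3 -m inch '1 0.003 0 0 0 0 0;1 0.004 0 0 0 0 0'; python3 -m inch '1 0.003 0 0 0 0 0;1 0.004 0 0 0 0 0' ; python3 -m inch '1 0.003 0 0 0 0 0;1 0.004 0 0 0 0 0'
```

```text
t: 9.5
eef_pos: [0.5006, 0.0052, 0.0277]
ee_rot: [3.141, 0.001, -0.145]
force: [-4.6, 2.4, 3.0]
width: 0.0007
t: 9.7
eef_pos: [0.5006, 0.005, 0.0277]
ee_rot: [3.141, 0.002, -0.145]
force: [-9.0, 4.7, 6.5]
width: 0.0004
t: 9.9
eef_pos: [0.5005, 0.0048, 0.0275]
ee_rot: [3.141, 0.004, -0.146]
force: [-13.2, 6.3, 10.7]
width: 0.0005
```

The push stopped firmly at x 500.6 (expected 501.1) with the force rising, so the block is home. I'll back off, rise and verify.

```bash
python3 -m inch '1 -0.02 0 0 0 0 0;1 -0.06 0 0 0 0 0;1 -0.1 0 -0.1 0 0 0;0.5 -0.2 0 -0.25 0 0 0;0 -0.3 0.05 -0.4 0 0 0;0 -0.3 0.2 -0.4 0 0 0;0 -0.3 0.35 -0.4 0 0 0;0 -0.25 0.5 -0.4 0 0 0'
python3 - <<'E'
from h import *
from station import arm
for n in("top","side"):
    f=arm.grab_frame(n);np.savez(n+"4.npz",**f);cv2.imwrite(f"pics/{n}4.png",f["img"][:,:,::-1])
E
python3 meas.py 4; python3 to.py 461.3 -277.5 130 8
```

```text
t: 10.7
eef_pos: [0.4064, -0.1333, 0.1493]
ee_rot: [-3.14, -0.004, -0.142]
force: [2.1, 1.8, 0.1]
width: 0.0348
top block top 268 ctr [544.5   0.9] size [29.9 70.3] ang 81.68 zmed 39.8
   frame x -81.1 -10.8 y -14.3 15.6
top lug 70 ctr [517.9   4.6] size [21.7 16.1] ang 82.03 zmed 71.8
   frame x -80.8 -64.7 y -10.3 11.4
top head 124 ctr [589.3  -6.2] size [27.7 28.4] ang 72.62 zmed 124.8
   frame x -16.3 14.6 y -15.6 15.1
side block top 409 ctr [573.5  -3.6] size [ 34.5 129.1] ang 81.12 zmed 39.5
   frame x -81.1 48.0 y -16.8 17.9
side lug 75 ctr [518.9   4.6] size [22.9 17.6] ang 85.82 zmed 71.0
   frame x -80.7 -63.3 y -11.1 12.6
side head 106 ctr [590.4  -5.9] size [31.1 28.8] ang 75.06 zmed 124.7
   frame x -15.3 16.2 y -14.7 16.7
pos [ 407.2 -136.9  148.2] rpy [ 1.7998e+02 -1.1000e-01 -8.6400e+00] q [ 0.14 -0.01 -0.59  0.   -0.99  1.28] F [-1.16 -0.3  -0.15] M [0.035 0.123 0.01 ] w 43.0 t 10.8
shift [0.2487 0.4362 0.0614] turn [ 0.0006 -0.0018 -0.2773]
```

View pics/side4.png

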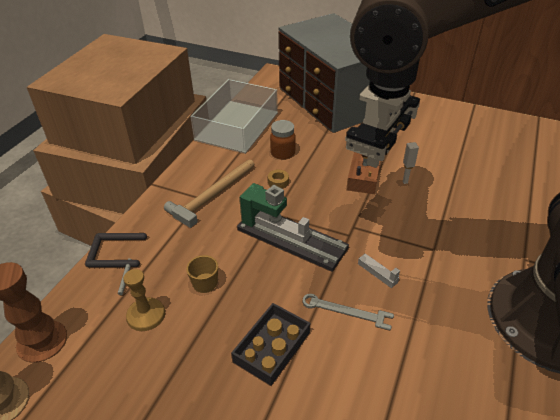

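The lug now spans frame x -80.8 to -64.7 (home is -80 to -64), so the block is home, and nothing else has moved. On to the driver.

```bash
python3 -m inch '0 0.08 0.15 0.02 0 0 -0.1;0 0.16 0.3 0.04 0 0 -0.2;0 0.249 0.436 0.061 0 0 -0.277;0 0.249 0.436 0.061 0 0 -0.277;0 0.249 0.436 0.061 0 0 -0.277;0 0.249 0.436 0.061 0 0 -0.277;0 0.249 0.436 0.061 0 0 -0.277'
python3 - <<'E'
from h import *
from station import arm
f=arm.grab_frame("side");np.savez("side5.npz",**f)
c=f["img"][70:210,320:440,::-1];cv2.imwrite("pics/e1.png",cv2.resize(c,None,fx=4.2,fy=4.2,interpolation=cv2.INTER_CUBIC))
E
python3 to.py 461.3 -277.5 64.5 8
```

```text
t: 11.5
eef_pos: [0.4623, -0.2718, 0.1301]
ee_rot: [3.141, -0.001, 0.146]
force: [-0.6, 0.5, 0.4]
width: 0.0874
pos [ 462.4 -271.8  130.2] rpy [ 1.7998e+02 -6.0000e-02  8.3800e+00] q [-0.17  0.19 -0.4  -0.   -0.98  1.88] F [-0.22  0.01  0.12] M [-0.023  0.02   0.001] w 87.4 t 11.55
shift [-0.0067  0.0182  0.2191] turn [ 0.0003 -0.0011  0.0064]
```

View pics/e1.png

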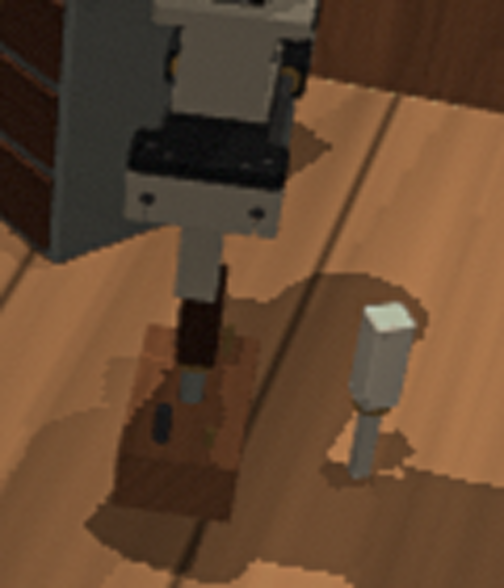

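The open jaws straddle the dark driver, seen at crop (200,320). I'll descend and grip it.

```bash
python3 -m inch '0 -0.007 0.018 0.1 0 0 0.006;0 -0.007 0.018 0.2 0 0 0.006;0 -0.007 0.018 0.219 0 0 0.006;0.9 -0.007 0.018 0.219 0 0 0.006;0.9 -0.007 0.018 0.219 0 0 0.006;0.9 -0.007 0.018 0.219 0 0 0.006;0.9 -0.007 0.018 0.219 0 0 0.006;0.9 -0.007 0.018 0.219 0 0 0.006;0.9 -0.007 0.018 0.219 0 0 0.006;0.9 -0.007 0.018 0.219 0 0 0.006;0.9 -0.007 0.018 0.219 0 0 0.006;0.9 -0.007 0.018 0.219 0 0 0.006' 12
python3 - <<'E'
from h import *
from station import arm
f=arm.grab_frame("side");np.savez("side6.npz",**f)
c=f["img"][90:210,320:440,::-1];cv2.imwrite("pics/e2.png",cv2.resize(c,None,fx=4.8,fy=4.8,interpolation=cv2.INTER_CUBIC))
E
python3 to.py 461.3 -277.5 64.5 8
```

```text
t: 12.75
eef_pos: [0.4611, -0.2788, 0.0638]
ee_rot: [3.141, 0.0, 0.139]
force: [-0.4, -2.6, -1.0]
width: 0.0236
pos [ 461.  -278.8   63.8] rpy [1.7999e+02 1.0000e-02 7.9500e+00] q [-0.18  0.27 -0.47  0.   -0.83  1.89] F [ 0.39 -1.6  -0.97] M [-0.864  0.02   0.001] w 23.8 t 12.8
shift [ 0.0015 -0.0042 -0.0023] turn [ 0.0002  0.0002 -0.0008]
```

View pics/e2.png

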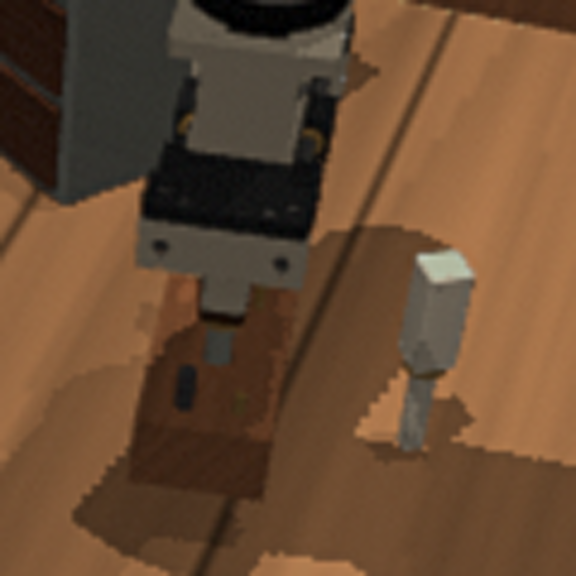

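```bash
python3 -m inch '0.9 0 0 0 0 0 0;0.9 0 0 -0.03 0 0 0;0.9 0 0 -0.08 0 0 0;0.9 0 0 -0.15 0 0 0;0.9 0 0 -0.25 0 0 0;0.9 0 0 -0.35 0 0 0;0.9 0 0 -0.45 0 0 0;0.9 0 0 -0.47 0 0 0;0.9 0 0 -0.47 0 0 0;0.9 0 0 -0.47 0 0 0' 25
python3 - <<'E'
from h import *
from station import arm
for n in("top","side"):
    f=arm.grab_frame(n);np.savez(n+"7.npz",**f)
    cv2.imwrite(f"pics/{n}7.png",f["img"][:,:,::-1])
E
python3 to.py 589.6 -7.5 205 -17
```

```text
t: 13.8
eef_pos: [0.4604, -0.2781, 0.204]
ee_rot: [-3.14, 0.001, 0.138]
force: [0.0, -0.8, -1.8]
width: 0.0239
pos [ 460.3 -278.2  203.5] rpy [-1.7993e+02  1.3000e-01  7.9400e+00] q [-0.18  0.14 -0.29 -0.   -1.15  1.89] F [-0.06 -0.2  -2.32] M [-0.071  0.031  0.006] w 24.2 t 13.9
shift [ 0.5516 -0.8342 -0.0052] turn [-0.0007  0.0023  0.4156]
```

View pics/side7.png

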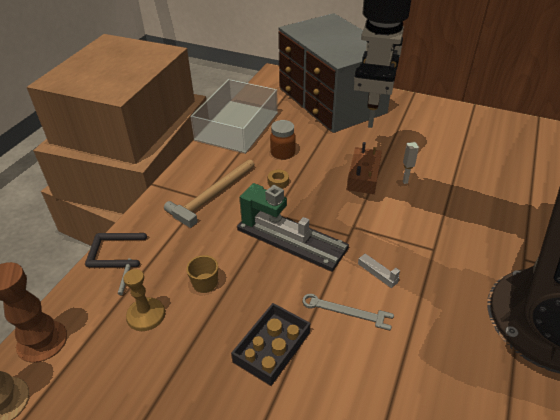

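The driver has left the stand and hangs in the jaws, with its bit at about (371,120) in the side view. I'll check where the bit sits relative to the TCP.

Run:
```python
from h import *
f=load("side7.npz");P=cloud(f)
cv2.imwrite("pics/e3.png",cv2.resize(f["img"][60:150,330:420,::-1],None,fx=6,fy=6,interpolation=cv2.INTER_CUBIC))
print(proj(f,[[.4603,-.2782,.152],[.4603,-.2767,.152],[.4603,-.2767,.182],[.4603,-.2767,.205]]))
for v in range(94,128,2): print(v,[tuple(np.round(P[v,u]*1000).astype(int).tolist()) for u in range(364,382,2)])
```

```text
[[370.86027068 125.91466102]
 [370.68536829 126.24493688]
 [372.11361904 115.2927614 ]
 [373.24292669 106.63295457]]
94 [(540, -513, 93), (535, -517, 92), (530, -518, 93), (466, -251, 250), (460, -245, 255), (456, -249, 253), (451, -245, 257), (447, -246, 257), (452, -294, 230)]
96 [(540, -517, 85), (534, -516, 86), (472, -264, 237), (465, -249, 247), (461, -252, 246), (456, -248, 249), (452, -250, 248), (448, -254, 247), (504, -561, 69)]
98 [(539, -514, 80), (534, -520, 78), (472, -262, 233), (464, -249, 242), (460, -249, 243), (456, -251, 242), (451, -251, 243), (447, -252, 244), (503, -560, 63)]
100 [(537, -510, 76), (534, -519, 72), (468, -249, 236), (464, -250, 236), (459, -248, 238), (455, -249, 239), (451, -253, 238), (446, -248, 241), (503, -565, 54)]
102 [(538, -514, 68), (535, -527, 61), (467, -247, 232), (463, -250, 231), (458, -245, 235), (454, -249, 234), (450, -251, 234), (447, -255, 232), (502, -564, 48)]
104 [(538, -518, 59), (532, -517, 61), (470, -264, 216), (466, -263, 218), (458, -251, 227), (454, -249, 229), (450, -252, 228), (451, -279, 213), (501, -560, 44)]
10
[... 1163 characters left out ...]
55, 1)]
120 [(533, -520, 6), (527, -522, 6), (524, -535, -1), (462, -269, 173), (459, -275, 171), (509, -545, -3), (504, -550, -5), (497, -547, -2), (491, -545, 1)]
122 [(532, -520, -1), (527, -522, -1), (467, -273, 164), (462, -269, 168), (458, -275, 165), (504, -528, 1), (499, -532, 0), (493, -531, 2), (489, -541, -3)]
124 [(529, -509, 0), (523, -510, 0), (466, -273, 159), (462, -272, 161), (457, -271, 163), (504, -528, -6), (497, -523, -1), (492, -525, -1), (486, -528, -1)]
126 [(525, -496, 2), (521, -501, 0), (465, -270, 156), (461, -274, 154), (457, -274, 155), (500, -515, -4), (495, -515, -2), (489, -517, -2), (484, -518, -1)]<stdin>:5: RuntimeWarning: invalid value encountered in cast
```

View pics/e3.png

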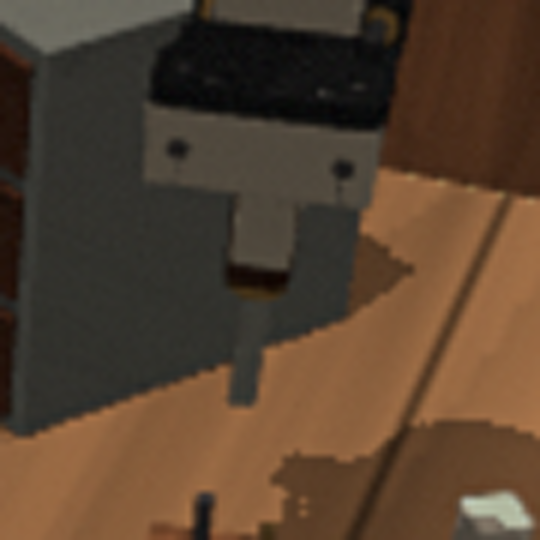

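The bit end is at about z 153 and in line with the TCP (offset about +0.7, +1 mm), matching the expected grip. Now I carry it to above the socket.

```bash
python3 -m inch '0.9 0.08 -0.12 0 0 0 0.06;0.9 0.16 -0.24 0 0 0 0.12;0.9 0.24 -0.36 0 0 0 0.18;0.9 0.32 -0.48 0 0 0 0.24;0.9 0.4 -0.6 0 0 0 0.3;0.9 0.48 -0.72 0 0 0 0.36;0.9 0.53 -0.8 -0.005 0 0 0.415;0.9 0.5506 -0.834 -0.005 0 0 0.415;0.9 0.5506 -0.834 -0.005 0 0 0.415;0.9 0.5506 -0.834 -0.005 0 0 0.415;0.9 0.5506 -0.834 -0.005 0 0 0.415' 25
python3 - <<'E'
from h import *
from station import arm
for n in("top","side"):
    f=arm.grab_frame(n);np.savez(n+"8.npz",**f)
f=load("side8.npz")
cv2.imwrite("pics/f1.png",cv2.resize(f["img"][130:250,220:340,::-1],None,fx=4.9,fy=4.9,interpolation=cv2.INTER_CUBIC))
E
python3 to.py 589.3 -7.5 205 -17
```

```text
t: 15.0
eef_pos: [0.5895, -0.009, 0.2061]
ee_rot: [3.141, 0.001, -0.296]
force: [-0.7, 0.1, -1.6]
width: 0.0236
pos [589.7  -9.  206.4] rpy [ 1.800e+02  1.000e-02 -1.701e+01] q [ 0.32  0.22 -0.18 -0.   -1.17  0.96] F [ 0.46 -0.28 -1.53] M [-0.039  0.031  0.016] w 24.1 t 15.1
shift [-0.0027 -0.0045  0.0046] turn [ 0.0001  0.0001 -0.0002]
```

View pics/f1.png

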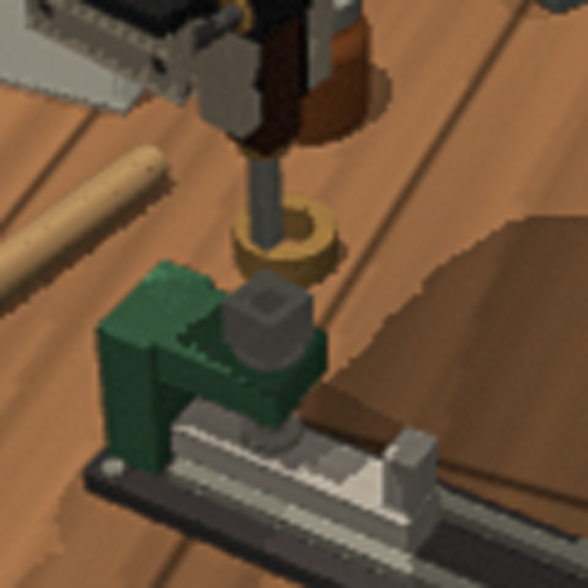

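Run:
```python
from h import *
f=load("side8.npz");P=cloud(f)
print(proj(f,[[.5897,-.009,.155],[.5897,-.0075,.155],[.590,-.0062,.125],[.590,-.0062,.155]]))
c=f["img"][155:205,255:300,::-1];cv2.imwrite("pics/f2.png",cv2.resize(c,None,fx=12,fy=12,interpolation=cv2.INTER_CUBIC))
for v in range(160,198,2): print(v,[tuple(np.round(P[v,u]*1000,0).astype(int).tolist()) for u in range(268,284,2)])
```

```text
[[274.67222195 178.75118617]
 [274.38065511 179.17825884]
 [274.28460413 190.52902042]
 [273.99446983 179.51359594]]
160 [(599, 1, 208), (592, 6, 213), (588, 6, 215), (583, 6, 216), (581, 1, 213), (580, -6, 208), (689, -264, -5), (682, -260, -1)]
162 [(712, -236, 1), (596, -3, 201), (589, 3, 207), (587, -1, 205), (582, 0, 207), (687, -246, 1), (683, -250, 0), (678, -251, 1)]
164 [(710, -231, -1), (596, -1, 197), (591, 0, 199), (587, -1, 200), (585, -6, 197), (685, -241, -1), (679, -239, 2), (676, -247, -3)]
166 [(705, -221, 1), (599, -8, 187), (592, -3, 192), (586, 0, 196), (585, -7, 192), (681, -232, 0), (677, -236, -2), (672, -236, 0)]
168 [(702, -215, -1), (698, -218, -1), (591, -1, 188), (588, -4, 187), (586, -8, 185), (679, -227, -2), (673, -226, 0), (668, -228, 0)]
170 [(698, -205, 2), (694, -209, 0), (591, 0, 184), (587, -1, 185), (585, -6, 182), (664, -194, 20), (659, -195, 21), (654, -194, 23)]
172 [(696, -200, -1), (677, -173, 25), (593, -5, 175), (588, -3, 178), (586, -8, 175), (661, -185, 21), (656, -187, 21), (652, -191, 19)]
174 [(680, -166, 23), (675, -168, 22), (593, 
[... 1055 characters left out ...]
13, 123), (598, -12, 125), (595, -17, 122), (590, -16, 124), (587, -18, 124), (582, -17, 126), (636, -152, 2)]
190 [(603, -4, 124), (600, -6, 123), (597, -9, 122), (595, -16, 117), (589, -14, 121), (585, -13, 123), (579, -12, 126), (576, -15, 124)]
192 [(600, 3, 125), (597, 1, 125), (597, -9, 117), (594, -13, 114), (591, -16, 113), (580, -3, 127), (577, -5, 126), (575, -12, 121)]
194 [(599, 6, 122), (594, 6, 124), (591, 4, 124), (586, 5, 125), (582, 3, 125), (578, 1, 125), (577, -6, 119), (575, -12, 116)]
196 [(599, 7, 117), (594, 7, 119), (590, 7, 121), (584, 10, 125), (581, 6, 123), (579, -1, 118), (576, -4, 116), (575, -12, 110)]<stdin>:5: RuntimeWarning: invalid value encountered in cast
```

View pics/f2.png

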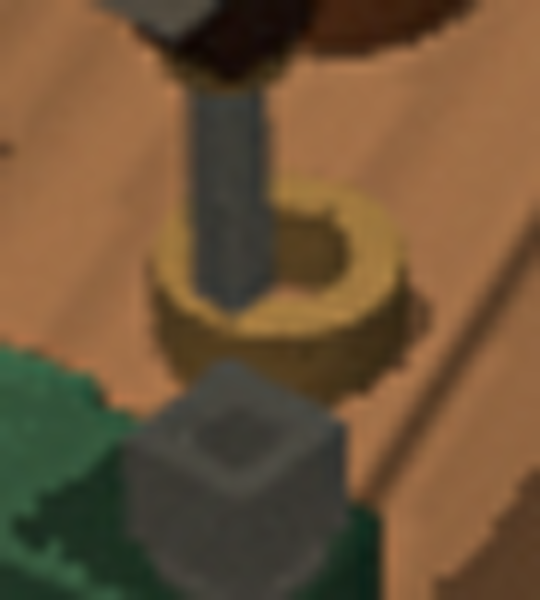

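The bit is aligned over the socket to within about 1.5 mm, and the yaw matches. I'll apply the small correction and go down in stages.

```bash
python3 -m inch '0.9 -0.002 -0.005 0.03 0 0 0;0.9 -0.002 -0.005 0.06 0 0 0;0.9 -0.002 -0.005 0.08 0 0 0;0.9 -0.002 -0.005 0.08 0 0 0'; python3 -m inch '0.9 0 0 0.007 0 0 0;0.9 0 0 0.014 0 0 0;0.9 0 0 0.021 0 0 0;0.9 0 0 0.025 0 0 0' && python3 to.py 589.3 -7.5 158 -17
```

```text
t: 15.5
eef_pos: [0.5891, -0.0066, 0.1808]
ee_rot: [3.14, 0.002, -0.296]
force: [0.6, -0.3, -0.5]
width: 0.0241
t: 15.9
eef_pos: [0.59, -0.0063, 0.1748]
ee_rot: [-3.142, -0.0, -0.296]
force: [0.7, -0.6, -1.1]
width: 0.0241
pos [590.   -6.3 174.8] rpy [-180.     -0.    -16.95] q [ 0.32  0.24 -0.22 -0.   -1.1   0.95] F [ 0.68 -0.56 -1.06] M [-0.042 -0.018  0.017] w 24.1 t 15.9
shift [-0.001   0.0045  0.0559] turn [-0.0001 -0.      0.0009]
```

```bash
python3 -m inch '0.9 0 0 0.007 0 0 0;0.9 0 0 0.013 0 0 0'; python3 -m inch '0.9 0 0 0.007 0 0 0;0.9 0 0 0.013 0 0 0' ; python3 -m inch '0.9 0 0 0.007 0 0 0;0.9 0 0 0.01 0 0 0'
```

```text
t: 16.1
eef_pos: [0.5901, -0.0067, 0.1714]
ee_rot: [3.141, -0.001, -0.296]
force: [0.0, -2.3, 0.5]
width: 0.0237
t: 16.3
eef_pos: [0.5897, -0.0067, 0.1667]
ee_rot: [3.141, 0.0, -0.296]
force: [0.1, -1.7, -0.5]
width: 0.024
t: 16.5
eef_pos: [0.5897, -0.0066, 0.1637]
ee_rot: [3.141, 0.001, -0.296]
force: [-1.2, -2.6, 0.2]
width: 0.0238
```

The bit is entering, with a slight side contact (Fy about -2). I'll shift 1 mm in -y and go deeper.

```bash
python3 -m inch '0.9 0 0.003 0.005 0 0 0;0.9 0 0.004 0.01 0 0 0'; python3 -m inch '0.9 0 0 0.004 0 0 0;0.9 0 0 0.006 0 0 0;0.9 0 0 0.006 0 0 0' ; python3 -m inch '0.9 0 0 0.004 0 0 0;0.9 0 0 0.004 0 0 0'; python3 to.py 589.3 -7.5 158 -17
```

```text
t: 16.7
eef_pos: [0.5898, -0.0071, 0.1608]
ee_rot: [-3.141, -0.0, -0.296]
force: [0.6, -0.4, -0.8]
width: 0.0238
t: 17.0
eef_pos: [0.5896, -0.0073, 0.1591]
ee_rot: [-3.141, 0.0, -0.296]
force: [-0.2, -0.1, -1.4]
width: 0.0239
t: 17.2
eef_pos: [0.5896, -0.0074, 0.1579]
ee_rot: [-3.142, 0.0, -0.296]
force: [-0.2, -0.1, -2.0]
width: 0.0239
pos [589.6  -7.4 157.9] rpy [-1.800e+02  1.000e-02 -1.695e+01] q [ 0.32  0.25 -0.25 -0.   -1.07  0.96] F [-0.22 -0.06 -2.02] M [-0.01   0.047 -0.021] w 23.9 t 17.2
shift [-0.0009  0.0004 -0.0003] turn [-0.      0.0001  0.0008]
```

```bash
python3 -m inch '0.9 0 0 0.003 0 0 0;0.9 0 0 0.003 0 0 0'; python3 -m inch '0.9 0 0 0.003 0 0 0;0.9 0 0 0.003 0 0 0'; python3 -m inch '0.9 0 0 0.003 0 0 0;0.9 0 0 0.003 0 0 0'
```

```text
t: 17.4
eef_pos: [0.5896, -0.0075, 0.1571]
ee_rot: [3.142, 0.0, -0.296]
force: [-0.0, -1.1, -1.2]
width: 0.0239
t: 17.6
eef_pos: [0.5897, -0.0076, 0.1569]
ee_rot: [-3.142, -0.001, -0.296]
force: [-1.7, 0.4, 4.7]
width: 0.0242
t: 17.8
eef_pos: [0.59, -0.0076, 0.1568]
ee_rot: [-3.141, -0.001, -0.295]
force: [-3.0, 1.1, 9.1]
width: 0.0237
```

The socket bottom is at reported z 157.0, so the driver is fully seated. I'll back off 1.5 mm and hold that height. Then I turn clockwise (tool +z), watching Mz and Fz.

```bash
cat > mon.py <<'E'
from station import arm
import numpy as np,sys
F=[];M=[]
s=arm.get_state();F.append(s["force"]);M.append(s["moment"])
for i in range(int(sys.argv[1]) if len(sys.argv)>1 else 0):
    arm.grab_frame("side");s=arm.get_state();F.append(s["force"]);M.append(s["moment"])
F=np.array(F);M=np.array(M)
print("  t %.2f yaw %.2f z %.2f xy %.2f %.2f F"%(s["t"],np.degrees(s["ee_rot"][2]),s["eef_pos"][2]*1e3,s["eef_pos"][0]*1e3,s["eef_pos"][1]*1e3),F.mean(0).round(2),"M",M.mean(0).round(4),"sd Fz %.2f Mz %.3f"%(F[:,2].std(),M[:,2].std()),"n",len(F),"w %.1f"%(s["width"]*1e3))
E
python3 -m inch '0.9 0 0 -0.007 0 0 0;0.9 0 0 -0.007 0 0 0' 25 >/dev/null; python3 mon.py 6
python3 -m inch '0.9 0 0 0 0 0 0.07;0.9 0 0 0 0 0 0.14' >/dev/null; python3 mon.py
python3 -m inch '0.9 0 0 0 0 0 0.07;0.9 0 0 0 0 0 0.14' >/dev/null; python3 mon.py
python3 -m inch '0.9 0 0 0 0 0 0.07;0.9 0 0 0 0 0 0.14' >/dev/null; python3 mon.py
python3 -m inch '0.9 0 0 0 0 0 0.07;0.9 0 0 0 0 0 0.14' >/dev/null; python3 mon.py 6
```

```text
t 18.30 yaw -16.96 z 157.15 xy 589.52 -7.54 F [-0.08  0.11 -1.58] M [ 0.0093 -0.0031  0.0025] sd Fz 0.49 Mz 0.021 n 7 w 23.8
  t 18.50 yaw -25.52 z 157.25 xy 589.55 -7.54 F [-0.72  0.71 -1.24] M [ 0.0484 -0.002   0.0147] sd Fz 0.00 Mz 0.000 n 1 w 24.0
  t 18.70 yaw -33.93 z 157.15 xy 589.40 -7.45 F [-1.32  0.41 -2.37] M [0.2498 0.0079 0.059 ] sd Fz 0.00 Mz 0.000 n 1 w 23.7
  t 18.90 yaw -42.33 z 156.91 xy 589.49 -7.30 F [ 0.93  1.53 -4.69] M [ 0.3813 -0.3674  0.1004] sd Fz 0.00 Mz 0.000 n 1 w 23.9
  t 19.40 yaw -50.46 z 157.16 xy 589.59 -7.26 F [ 1.4   1.16 -5.48] M [ 0.6558 -0.6063  0.0367] sd Fz 0.49 Mz 0.021 n 7 w 23.7
```

```bash
python3 -m inch '0.9 0 0 0 0 0 0.07;0.9 0 0 0 0 0 0.14' >/dev/null; python3 mon.py 4
python3 -m inch '0.9 0 0 0 0 0 0.07;0.9 0 0 0 0 0 0.14' >/dev/null; python3 mon.py 4
python3 -m inch '0.9 0 0 0 0 0 0.07;0.9 0 0 0 0 0 0.14' >/dev/null; python3 mon.py 4
python3 -m inch '0.9 0 0 0 0 0 0.07;0.9 0 0 0 0 0 0.14' >/dev/null; python3 mon.py 4
```

```text
t 19.80 yaw -58.79 z 157.29 xy 589.71 -7.21 F [ 2.17  2.79 -7.51] M [ 1.1326 -0.9947  0.0501] sd Fz 0.55 Mz 0.030 n 5 w 24.2
  t 20.20 yaw -67.16 z 157.43 xy 589.86 -7.18 F [ 3.09  3.45 -8.71] M [ 1.4864 -1.3691  0.0135] sd Fz 0.74 Mz 0.019 n 5 w 23.9
  t 20.60 yaw -75.59 z 157.45 xy 590.02 -7.17 F [ 3.22  3.7  -9.63] M [ 1.5984 -1.7208  0.0494] sd Fz 0.83 Mz 0.029 n 5 w 24.0
  t 21.00 yaw -84.00 z 157.43 xy 590.18 -7.16 F [  4.12   2.57 -10.03] M [ 1.6038 -2.0237  0.0541] sd Fz 0.41 Mz 0.027 n 5 w 23.7
```

Side loads are building up because the driver sits slightly off the tool axis, and they add to the drag. I'll shift the tool to relieve them before reading on.

```bash
python3 -m inch '0.9 -0.0017 -0.0035 0 0 0 0;0.9 -0.0017 -0.0035 0 0 0 0' >/dev/null; python3 mon.py 4
python3 -m inch '0.9 0 0 0 0 0 0.05' >/dev/null; python3 mon.py 4
python3 -m inch '0.9 0 0 0 0 0 0.05' >/dev/null; python3 mon.py 4
```

```text
t 21.40 yaw -84.13 z 157.41 xy 590.43 -6.99 F [ 2.02  2.5  -7.72] M [ 1.0928 -0.9222  0.0572] sd Fz 0.25 Mz 0.039 n 5 w 23.9
  t 21.70 yaw -87.07 z 157.34 xy 590.46 -6.98 F [ 2.27  2.01 -8.94] M [ 0.9866 -1.0512  0.0275] sd Fz 0.19 Mz 0.035 n 5 w 24.0
  t 22.00 yaw -90.04 z 157.42 xy 590.56 -6.95 F [ 2.66  1.85 -9.05] M [ 0.9566 -1.1757  0.0594] sd Fz 0.65 Mz 0.025 n 5 w 23.5
```

```bash
python3 -m inch '0.9 -0.0033 -0.0035 0 0 0 0;0.9 -0.0033 -0.0035 0 0 0 0' >/dev/null; python3 mon.py 4
python3 -m inch '0.9 0 0 0 0 0 0.05' >/dev/null; python3 mon.py 4
python3 -m inch '0.9 0 0 0 0 0 0.05' >/dev/null; python3 mon.py 4
```

```text
t 22.40 yaw -90.15 z 157.38 xy 590.93 -6.49 F [-1.44 -1.85 -6.58] M [-0.6202  0.5183  0.0481] sd Fz 0.50 Mz 0.003 n 5 w 24.1
  t 22.70 yaw -93.08 z 157.30 xy 591.05 -6.41 F [-1.99 -2.82 -6.94] M [-1.1119  0.731   0.0406] sd Fz 0.68 Mz 0.021 n 5 w 24.0
  t 23.00 yaw -96.05 z 157.25 xy 591.18 -6.30 F [-1.73 -3.88 -7.26] M [-1.5326  0.856   0.0529] sd Fz 0.28 Mz 0.018 n 5 w 23.7
```

The readings give a driver offset of about 1.2 mm along tool x, which puts the screw axis at (590.7, -7.9) in robot coordinates. I'll re-centre and include a small ty per step so the turning is about the screw axis.

```bash
python3 -m inch '0.9 0.0033 0.0011 0 0 0 0;0.9 0.0033 0.0011 0 0 0 0' >/dev/null; python3 mon.py 4
python3 -m inch '0.9 0 -0.0002 0 0 0 0.05' >/dev/null; python3 mon.py 4
python3 -m inch '0.9 0 -0.0002 0 0 0 0.05' >/dev/null; python3 mon.py 4
python3 -m inch '0.9 0 -0.0002 0 0 0 0.05' >/dev/null; python3 mon.py 4
```

```text
t 23.40 yaw -96.14 z 157.29 xy 591.13 -6.65 F [-2.55 -1.32 -8.43] M [-0.4858  0.8894  0.0459] sd Fz 0.50 Mz 0.034 n 5 w 23.7
  t 23.70 yaw -99.07 z 157.38 xy 591.23 -6.70 F [-2.51 -1.13 -8.84] M [-0.292   0.8863  0.0315] sd Fz 0.73 Mz 0.014 n 5 w 23.8
  t 24.00 yaw -102.04 z 157.43 xy 591.33 -6.75 F [-2.33 -0.51 -8.96] M [-0.1373  0.8869  0.0456] sd Fz 0.28 Mz 0.010 n 5 w 24.1
  t 24.30 yaw -105.03 z 157.47 xy 591.39 -6.79 F [-2.06 -0.25 -9.2 ] M [0.0055 0.8744 0.0676] sd Fz 0.38 Mz 0.029 n 5 w 23.9
```

```bash
python3 -m inch '0.9 0.0004 0.0014 0 0 0 0.05' >/dev/null; python3 mon.py 5
python3 -m inch '0.9 0 -0.0002 0 0 0 0.05' >/dev/null; python3 mon.py 5
python3 -m inch '0.9 0 -0.0002 0 0 0 0.05' >/dev/null; python3 mon.py 5
python3 -m inch '0.9 0 -0.0002 0 0 0 0.05' >/dev/null; python3 mon.py 5
```

```text
t 24.65 yaw -108.04 z 157.59 xy 591.30 -6.81 F [ -0.79  -0.35 -10.59] M [-0.0409  0.2392  0.0435] sd Fz 0.80 Mz 0.026 n 6 w 24.2
  t 25.00 yaw -111.05 z 157.64 xy 591.33 -6.84 F [-0.33 -0.19 -9.92] M [0.004  0.0126 0.0362] sd Fz 0.47 Mz 0.026 n 6 w 24.2
  t 25.35 yaw -114.05 z 157.61 xy 591.36 -6.87 F [ 0.15 -0.12 -9.9 ] M [ 0.0187 -0.2452  0.0574] sd Fz 0.85 Mz 0.037 n 6 w 24.0
  t 25.70 yaw -117.05 z 157.60 xy 591.37 -6.92 F [  0.53  -0.38 -10.01] M [ 0.0244 -0.449   0.0537] sd Fz 0.27 Mz 0.022 n 6 w 23.8
```

Side loads are now near zero and Fz has settled at about -10 N, so this is a steady free-turning baseline. I'll keep turning in 3° steps.

```bash
python3 -m inch '0.9 0 0.0002 0 0 0 0.05' >/dev/null; python3 mon.py 5
python3 -m inch '0.9 0 -0.0001 0 0 0 0.05' >/dev/null; python3 mon.py 5
python3 -m inch '0.9 0 -0.0001 0 0 0 0.05' >/dev/null; python3 mon.py 5
python3 -m inch '0.9 0 -0.0001 0 0 0 0.05' >/dev/null; python3 mon.py 5
```

```text
t 26.05 yaw -120.05 z 157.63 xy 591.39 -6.90 F [  1.62  -0.5  -10.01] M [-0.1553 -0.8531  0.0502] sd Fz 0.61 Mz 0.033 n 6 w 23.8
  t 26.40 yaw -123.05 z 157.61 xy 591.38 -6.94 F [  2.31  -0.73 -10.21] M [-0.2189 -1.1211  0.0353] sd Fz 0.52 Mz 0.020 n 6 w 23.3
  t 26.75 yaw -126.05 z 157.59 xy 591.42 -6.98 F [  2.93  -0.73 -10.64] M [-0.3507 -1.4611  0.0574] sd Fz 0.48 Mz 0.020 n 6 w 23.8
  t 27.10 yaw -129.05 z 157.52 xy 591.38 -7.00 F [  3.52  -1.51 -11.39] M [-0.5112 -1.7984  0.0614] sd Fz 0.63 Mz 0.048 n 6 w 24.0
```

```bash
python3 -m inch '0.9 -0.0009 -0.003 0 0 0 0.05' >/dev/null; python3 mon.py 5
python3 -m inch '0.9 0 -0.0005 0 0 0 0.05' >/dev/null; python3 mon.py 5
python3 -m inch '0.9 0 -0.0005 0 0 0 0.05' >/dev/null; python3 mon.py 5
```

```text
t 27.45 yaw -132.06 z 157.44 xy 591.72 -7.22 F [ 1.36  0.17 -9.64] M [ 0.2201 -0.7871  0.0701] sd Fz 0.49 Mz 0.028 n 6 w 23.9
  t 27.80 yaw -135.05 z 157.36 xy 591.86 -7.33 F [ 1.07  1.06 -9.94] M [ 0.4368 -0.5861  0.086 ] sd Fz 0.27 Mz 0.025 n 6 w 23.9
  t 28.15 yaw -138.05 z 157.29 xy 591.97 -7.42 F [  0.41   1.64 -10.05] M [ 0.7631 -0.3249  0.0858] sd Fz 0.43 Mz 0.013 n 6 w 23.9
```

```bash
python3 mon.py 14
```

```text
t 28.85 yaw -138.16 z 157.30 xy 592.03 -7.51 F [ -0.5    2.33 -10.82] M [1.0965 0.0359 0.0927] sd Fz 0.63 Mz 0.029 n 15 w 23.5
```

Mz has risen from about 0.048 to 0.09 N m, so the foot is on the block, but Fz doesn't show a clear rise. Rather than guess, I'll release the driver and measure the nip directly by pulling gently on the lug, which takes 1.2 F + 1.6 N to slide.

```bash
python3 -m inch '0 0 0 0 0 0 0;0 0 0 0 0 0 0;0 0 0 0 0 0 0;0 0 0 0 0 0 0;0 0 0 0 0 0 0;0 0 0 -0.06 0 0 0;0 0 0 -0.16 0 0 0;0 0 0 -0.25 0 0 0;0 0 0 -0.27 0 0 0'; python3 to.py 515.5 2.95 130 -188.2;  python3 to.py 515.5 2.95 25 -188.2
python3 - <<'E'
from h import *
from station import arm
f=arm.grab_frame("side");np.savez("side9.npz",**f)
cv2.imwrite("pics/g1.png",cv2.resize(f["img"][110:260,220:370,::-1],None,fx=4,fy=4,interpolation=cv2.INTER_CUBIC))
E
```

```text
t: 29.75
eef_pos: [0.594, -0.0076, 0.2423]
ee_rot: [-3.138, 0.004, -2.411]
force: [0.2, 0.8, 0.1]
width: 0.0865
pos [594.   -7.6 242.3] rpy [-179.8     0.25 -138.13] q [ 0.32  0.2  -0.12  0.   -1.24 -1.16] F [0.21 0.79 0.07] M [ 0.14  -0.189 -0.04 ] w 86.5 t 29.75
shift [0.1732 0.2021 0.3729] turn [-0.0012  0.0054  0.8345]
pos [594.   -7.6 242.3] rpy [-179.8     0.25 -138.13] q [ 0.32  0.2  -0.12  0.   -1.24 -1.16] F [0.21 0.79 0.07] M [ 0.14  -0.189 -0.04 ] w 86.5 t 29.75
shift [0.1748 0.2033 0.7229] turn [-0.0012  0.0054  0.8345]
```

View pics/g1.png

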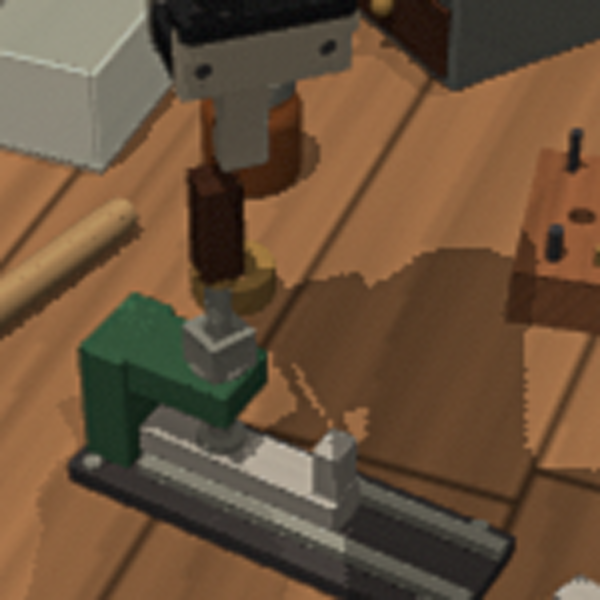

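The driver stands by itself in the socket, at crop (215,225), leaning only slightly. Now to the lug.

```bash
python3 -m inch '0.3 0.06 0.07 0 0 0 0.14;0.5 0.12 0.14 0 0 0 0.28;0.5 0.174 0.203 0 0 0 0.42;0.5 0.174 0.203 0.1 0 0 0.56;0.5 0.174 0.203 0.25 0 0 0.7;0.5 0.174 0.203 0.4 0 0 0.835;0.5 0.174 0.203 0.5 0 0 0.835;0.5 0.174 0.203 0.5 0 0 0.835'; python3 to.py 515.5 2.95 25 -188.2
```

```text
t: 30.6
eef_pos: [0.509, 0.0019, 0.084]
ee_rot: [-3.138, -0.008, 2.997]
force: [-1.2, -0.8, 0.4]
width: 0.0443
pos [509.    1.9  84. ] rpy [-179.79   -0.46  171.71] q [ 0.39  0.21 -0.5  -0.   -0.87 -2.1 ] F [-1.17 -0.83  0.44] M [ 0.043 -0.113  0.029] w 44.3 t 30.6
shift [-0.0225  0.0074  0.1965] turn [-0.0035 -0.0077 -0.0014]
```

```bash
python3 -m inch '0.55 -0.018 0.004 0.1 0 0 0;0.55 -0.018 0.004 0.19 0 0 0;0.55 -0.018 0.004 0.19 0 0 0'; python3 to.py 515.5 2.95 25 -188.2
```

```text
t: 30.9
eef_pos: [0.5167, 0.0029, 0.0298]
ee_rot: [-3.14, -0.004, 2.998]
force: [-1.0, -0.0, 0.5]
width: 0.0394
pos [516.7   2.9  29.8] rpy [-179.89   -0.23  171.75] q [ 0.39  0.29 -0.55 -0.   -0.73 -2.1 ] F [-0.96 -0.01  0.54] M [-0.001 -0.067 -0.   ] w 39.4 t 30.9
shift [ 0.004  -0.0003  0.016 ] turn [-0.0019 -0.0038 -0.0008]
```

```bash
python3 -m inch '0.9 0 0 0.008 0 0 0;0.9 0 0 0.008 0 0 0;0.9 0 0 0.008 0 0 0;0.9 0 0 0.008 0 0 0;0.9 0 0 0.008 0 0 0;0.9 0 0 0.008 0 0 0' 25; python3 mon.py 5
python3 -m inch '0.9 0.002 0 0.008 0 0 0' >/dev/null; python3 mon.py 2
```

```text
t: 31.5
eef_pos: [0.5191, 0.0034, 0.0307]
ee_rot: [3.141, 0.002, 2.998]
force: [-1.7, -2.4, 6.9]
width: 0.0216
  t 31.75 yaw 171.76 z 30.72 xy 519.13 3.42 F [-1.3  -1.65  6.98] M [-0.5963  0.3783 -0.1201] sd Fz 0.42 Mz 0.024 n 6 w 21.5
  t 31.95 yaw 171.82 z 30.01 xy 519.39 3.38 F [-6.76 -2.62 27.  ] M [-1.0074  2.1277 -0.1229] sd Fz 6.23 Mz 0.027 n 3 w 21.5
```

The fingers are pressing down on the gripped lug, since they closed during the descent. I'll relieve z first.

```bash
python3 -m inch '0.9 0 0 -0.011 0 0 0;0.9 0 0 -0.011 0 0 0' 25 >/dev/null; python3 mon.py 4
```

```text
t 32.35 yaw 171.75 z 30.54 xy 518.70 3.59 F [ 4.45 -2.89 -5.05] M [-0.9712 -1.7617 -0.136 ] sd Fz 0.58 Mz 0.021 n 5 w 21.6
```

```bash
python3 -m inch '0.9 0 0 0.002 0 0 0;0.9 0 0 0.002 0 0 0' 25 >/dev/null; python3 mon.py 3
python3 -m inch '0.9 0.001 0 0 0 0 0;0.9 0.001 0 0 0 0 0' >/dev/null; python3 mon.py 2
python3 -m inch '0.9 0.001 0 0 0 0 0;0.9 0.001 0 0 0 0 0' >/dev/null; python3 mon.py 2
python3 -m inch '0.9 0.001 0 0 0 0 0;0.9 0.001 0 0 0 0 0' >/dev/null; python3 mon.py 2
```

```text
t 32.70 yaw 171.77 z 30.12 xy 518.54 3.63 F [ 1.76 -2.74  4.  ] M [-0.9535 -1.2766 -0.1089] sd Fz 0.68 Mz 0.030 n 4 w 21.6
  t 33.00 yaw 171.78 z 30.11 xy 518.53 3.62 F [ 4.17 -3.92  4.89] M [-1.3902 -1.72   -0.1351] sd Fz 0.60 Mz 0.017 n 3 w 22.1
  t 33.30 yaw 171.78 z 30.12 xy 518.55 3.64 F [ 4.92 -4.5   3.93] M [-1.6742 -2.2287 -0.1224] sd Fz 0.25 Mz 0.027 n 3 w 21.6
  t 33.60 yaw 171.78 z 30.16 xy 518.60 3.67 F [ 6.44 -5.4   2.4 ] M [-1.9854 -2.6902 -0.1541] sd Fz 0.65 Mz 0.042 n 3 w 21.8
```

```bash
python3 -m inch '0.9 0.001 -0.003 0 0 0 0;0.9 0.001 -0.003 0 0 0 0' 25 >/dev/null; python3 mon.py 2
python3 -m inch '0.9 0.001 0 0 0 0 0;0.9 0.001 0 0 0 0 0' >/dev/null; python3 mon.py 2
python3 -m inch '0.9 0.001 0 0 0 0 0;0.9 0.001 0 0 0 0 0' >/dev/null; python3 mon.py 2
python3 -m inch '0.9 0.001 0 0 0 0 0;0.9 0.001 0 0 0 0 0' >/dev/null; python3 mon.py 2
```

```text
t 33.90 yaw 171.79 z 30.12 xy 518.51 3.52 F [ 6.36 -1.48  1.28] M [-0.6317 -2.6912 -0.0745] sd Fz 0.41 Mz 0.028 n 3 w 21.6
  t 34.20 yaw 171.80 z 30.16 xy 518.54 3.52 F [ 8.04 -2.76 -0.42] M [-1.0175 -3.199  -0.1023] sd Fz 0.60 Mz 0.013 n 3 w 21.5
  t 34.50 yaw 171.80 z 30.13 xy 518.44 3.58 F [ 8.93 -3.35 -0.56] M [-1.1209 -3.4466 -0.0996] sd Fz 0.38 Mz 0.025 n 3 w 21.9
  t 34.80 yaw 171.80 z 30.13 xy 518.20 3.66 F [ 9.09 -3.24 -0.57] M [-1.0458 -3.5529 -0.0986] sd Fz 0.43 Mz 0.050 n 3 w 22.3
```

```bash
python3 -m inch '0.9 0.001 0 0 0 0 0;0.9 0.001 0 0 0 0 0' 25 >/dev/null; python3 mon.py 2
python3 -m inch '0.9 0.001 0 0 0 0 0;0.9 0.001 0 0 0 0 0' >/dev/null; python3 mon.py 2
python3 -m inch '0.9 0.001 0 0 0 0 0;0.9 0.001 0 0 0 0 0' >/dev/null; python3 mon.py 2
```

```text
t 35.10 yaw 171.80 z 30.14 xy 517.94 3.72 F [ 9.24 -2.57 -1.4 ] M [-1.0404 -3.5503 -0.1071] sd Fz 0.20 Mz 0.016 n 3 w 22.0
  t 35.40 yaw 171.80 z 30.13 xy 517.69 3.79 F [ 9.46 -2.72 -1.42] M [-1.0211 -3.5798 -0.0867] sd Fz 0.34 Mz 0.025 n 3 w 21.8
  t 35.70 yaw 171.81 z 30.14 xy 517.38 3.84 F [ 9.07 -3.17 -1.01] M [-1.0367 -3.6064 -0.051 ] sd Fz 0.76 Mz 0.003 n 3 w 21.6
```

The block slides steadily at about 9.5 N, which by 1.2 F + 1.6 means F of about 5.5–6.7 N, on target. It has moved only about 1.2 mm. I'll relax the pull, open and retreat.

```bash
python3 -m inch '0.9 -0.003 -0.001 0 0 0 0;0.9 -0.006 -0.002 0 0 0 0;0.9 -0.006 -0.002 0 0 0 0' 25 >/dev/null; python3 mon.py 2
python3 -m inch '0.4 0 0 0 0 0 0;0.4 0 0 0 0 0 0;0.4 0 0 0 0 0 0;0.4 0 0 0 0 0 0;0.4 0 0 0 0 0 0;0.4 0.01 0 -0.08 0 0 0;0.4 0.05 0 -0.2 0 0 0;0.4 0.15 0 -0.35 0 0 0;0.4 0.3 0 -0.5 0 0 0;0.4 0.4 0 -0.6 0 0 0;0.4 0.4 0 -0.6 0 0 0'; python3 mon.py
python3 - <<'E'
from h import *
from station import arm
for n in("top","side"):
    f=arm.grab_frame(n);np.savez(n+"10.npz",**f);cv2.imwrite(f"pics/{n}10.png",f["img"][:,:,::-1])
f=load("side10.npz")
cv2.imwrite("pics/h1.png",cv2.resize(f["img"][130:270,225:365,::-1],None,fx=4.2,fy=4.2,interpolation=cv2.INTER_CUBIC))
E
python3 meas.py 10
```

```text
t 36.10 yaw 171.79 z 30.13 xy 517.38 3.50 F [0.95 4.67 6.9 ] M [ 1.7334 -0.7004  0.0276] sd Fz 0.55 Mz 0.013 n 3 w 22.0
t: 37.2
eef_pos: [0.3965, 0.0197, 0.2134]
ee_rot: [3.137, 0.006, 2.998]
force: [1.0, -0.3, -0.0]
width: 0.0525
  t 37.20 yaw 171.79 z 213.37 xy 396.54 19.70 F [ 0.98 -0.27 -0.01] M [ 0.1303 -0.3183 -0.0303] sd Fz 0.00 Mz 0.000 n 1 w 52.5
top block top 133 ctr [564.9  -1.6] size [29.6 27.3] ang 81.24 zmed 39.5
   frame x -38.9 -11.7 y -13.8 15.9
top lug none
top head 14 ctr [580.2   1.3] size [18.1  7.2] ang 32.58 zmed 122.9
   frame x -15.8 -1.5 y -1.8 12.6
side block top 415 ctr [572.5  -2.9] size [ 34.2 128.7] ang 81.12 zmed 39.5
   frame x -82.0 46.8 y -16.2 18.2
side lug 72 ctr [517.1   6.3] size [22.8 16.9] ang 86.34 zmed 70.9
   frame x -82.0 -65.1 y -9.4 14.0
side head 25 ctr [588.8  -6.8] size [21.2 16. ] ang 22.72 zmed 125.2
   frame x -7.8 12.2 y -11.9 8.2
```

View pics/h1.png

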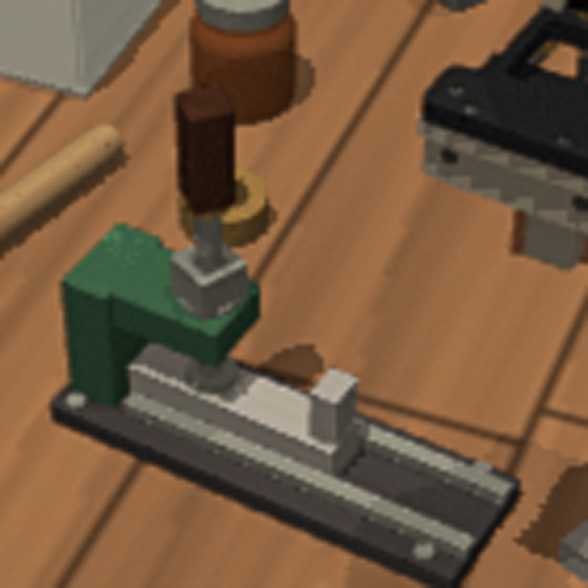

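View pics/top10.png

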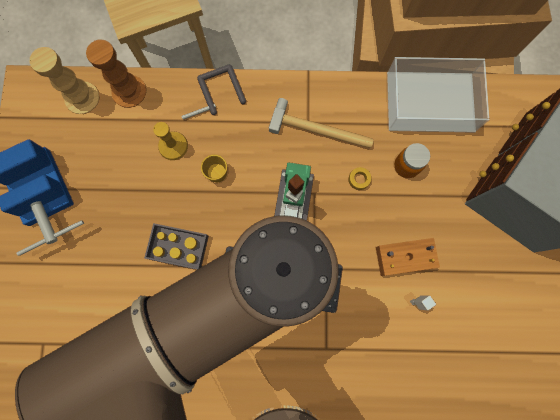

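The driver stands in the screw at crop (205,150), the block is under the foot about 1.5 mm off home, and the bystanders look unmoved. A last check covers the lean, the seating depth and the bystanders.

```bash
python3 - <<'E'
from h import *
for n in("top10","side10"):
    f=load(n+".npz");P=cloud(f);z=P[...,2];m=(np.hypot(P[...,0]-.59,P[...,1]+.006)<.05)
    for a,b in((.205,.235),(.165,.175),(.14,.155)):
        q=P[m&(z>a)&(z<b)]
        if len(q)>4: r=rect(q,f"{n} {a}");print("  zmax",q[:,2].max().round(4))
a=load("side0.npz")["img"].astype(int);b=load("side10.npz")["img"].astype(int)
for nm,(u,v) in dict(cup=(203,275),collar=(278,178),candle=(143,300),hammer=(210,192),wrench=(348,311),jar=(283,140)).items():
    print(nm,np.abs(a[v-12:v+12,u-12:u+12]-b[v-12:v+12,u-12:u+12]).mean().round(2))
E
python3 mon.py
```

```text
top10 0.205 165 ctr [589.   -6.5] size [23.7 23.8] ang 45.35 zmed 220.6
  zmax 0.2249
top10 0.165 15 ctr [580.8  -5.6] size [29.1 13.4] ang 86.81 zmed 171.0
  zmax 0.1748
side10 0.205 166 ctr [589.6  -5.1] size [24.2 26. ] ang 46.04 zmed 218.8
  zmax 0.2236
side10 0.165 50 ctr [590.5   1.8] size [14.2 29.7] ang 87.85 zmed 170.5
  zmax 0.1746
side10 0.14 33 ctr [588.1  -2.4] size [12.8  5.8] ang 32.12 zmed 146.0
  zmax 0.1531
cup 6.17
collar 30.72
candle 6.79
hammer 9.25
wrench 5.04
jar 6.29
  t 37.30 yaw 171.82 z 211.08 xy 397.49 19.95 F [ 0.1  -0.38  0.25] M [ 0.0928 -0.224   0.0079] sd Fz 0.00 Mz 0.000 n 1 w 52.2
```

Run:
```python
from station import arm
print(arm.job_done())
```

```text
the job is handed in; nothing more can be done
None
```

The job is handed in, at about t = 37 s. The block is home under the screw and lightly nipped, and the driver is standing in the screw. The station reported no verdict.

**What I did**
- I pushed the block home against the column, lifted the square driver from its stand and seated it to the bottom of the screw's socket.
- I turned the screw about 109° clockwise from first engagement until the turning moment rose, then let go.
- I measured the nip by pulling gently on the lug. The block slid steadily at about 9.5 N, which means roughly 5.5–6.7 N under the foot.

**Last checks**
- **Block:** it sits about 1.5 mm out from home after the pull test, within the 10 mm allowed.
- **Driver:** it stands almost upright, about 17 mm deep in the socket, and the gripper touches nothing.
- **Bystanders:** nothing looks moved in the top view. The side-view comparison flagged the collar, but there the driver now stands in front of it, and in the top view it is where it began.

**What failed or disagreed**
- **Finger height:** the fingers ended about 21.5 mm higher than the reported tool position. My first grip held only the top edge of the lug and slipped 6 mm short of home. I corrected for the offset and finished the push with closed fingers behind the lug.
- **Contact signals:** while turning, the moment suggested up to about 14 N on the block, but the downward drag showed no clear rise. I relied on the pull test instead; rail friction during the pull could mean the true nip is nearer 5 N.

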